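# Fetch the rear profile template from a crowded hook and stand it in the holder

## Robot

A 7-joint arm with a two-finger parallel gripper is mounted at the origin on the work surface. World frame = base frame: x ahead of the robot, y to its left, z up, the work surface at z = 0. Lengths are in m, angles in degrees, forces in N, time in s.
With the tool pointing down it reaches from about 0.425 to 0.875 m from the base axis. Payload 4.7 kg.
Tool frame: the origin (TCP) lies on the centre line of the jaws, within the pads' length; the fingertips stand 11 mm ahead of it and the grasp point (between the pads) lies 8 mm behind it (robot.tip_extent is the distance from the TCP to the fingertips, in m); z points along the fingers, y is the direction in which the jaws open and shut (so a half turn about z gives the same grasp; the last joint's range is limited). The gripper opens to 87 mm and grips with 3 to 60 N. Pads are 19 mm wide; open, the fingers measure 117 mm over their backs; the gripper's body (75 mm by 190 mm) begins 51 mm behind the grasp point.
Start: joints at [72.714, 18.392, -4.016, 83.108, 1.295, 78.541, -3.26], TCP at [0.202, -0.618, 0.207] pointing down, gripper open.
Joint ranges: [-163.93, 163.93], [-17.29, 119.83], [-79.2, 71.16], [3.27, 140.29], [-89.18, 269.18], [5.43, 117.66], [-154.24, 154.24]. Speed limits (degrees/s): [147.25, 147.25, 180, 180, 180, 180, 180].

## Interface

Orientations are given as a 3x3 rotation matrix whose columns are the frame's x, y, z axes.
In Python, from workcell import robot, vision gives the robot as it stands.
- The arm moves only by the tool apply_moves, never from a script. Its argument "increments" is a list of rows, each an object of numbers: "x", "y", "z": the shift along the world's x, y, z in cm; "roll": the turn about the world's z in rad. A call has 1 to 20 rows; each row shifts and turns the commanded pose from where the row before left it; what a row does not reach is not made up. A row lasts 1/12 s, in which the tool goes at most 41.7 mm and 7.16 degrees, less where a joint would pass 70% of its speed; a pose out of reach is approached as far as the arm can. A call with a gripper value outside its range is refused whole. "grip" is the closure, from 0 (fully open) to 1 (shut), set as the call begins (left out, the last holds). The fingers move at their own pace and stop on an object; the grip force is fixed at half the most. Time passes only in rows, so rows that do not move let the fingers close. It gives the time, the measured TCP pose, the force and the opening at its end, in the units of the state.
- robot.sense(): the state, without advancing time (a new reading comes with each control period).
- vision.grab_frame(name): name is "scene" or "side" or "wrist"; returns a dict with "pixels" (480x640x3 uint8, blue, green, red), "intrinsics" (3x3 intrinsics, pixels), "R" (3x3) and "t" (3): a world point X has camera coordinates R X + t. Camera axes: x right, y down, z forward; pixel columns grow to the right and rows downward; lengths in m; the calibration is good to about 2 mm. A picture is of the moment at which its call begins. There is no depth.
- robot.sign_off(): hands the job in, once; it reports no verdict.
The state is a dict: "t": time; "joint_pos": joint angles; "qvel": joint speeds; "tau": joint torques, N m; "position": TCP position; "ee_rot": TCP orientation; "wrist_force": force on the tool from outside, world axes, zero at the start; "moment": the same for the moment, N m; "gripper_width": opening from 0.0 (shut) to 1.0 (fully open).
Only numpy, scipy, OpenCV 4.12 (cv2) and the standard library are available. Lean on these libraries where they do the work, as an engineer would, in place of code of your own. Each camera call takes 0.05 s, during which the arm holds its last target.

## Task

I need the footed plywood template that hangs at the very back of the crowded hook. Move the two templates in front of it over to the empty hook, leaving both hanging there, before you take it off; then stand it upright, foot down, fully home in the slot of the wooden holder. The slotted block slides and could have been left anywhere along its base, so feel gently for the slot and never force the template; leave the other things on the bench where they are.

Things in the scene. Friction and masses are not known exactly. Their poses are not given: they have to be found in the camera images.
- crowded_hook: Hook with three templates, 32 mm apart, the footed one nearest the post. Fixed steel stand. Origin on the table under mid-bar, x from tip to post, z up. Level bar 10 mm thick along x, axis 250 mm up, post at x +66 mm (not higher than the bar); at x -58 to -68 mm the bar's end turns up, top 265 mm: lift a window 13 to 22 mm to pass it. Base 14 mm high, x -55 to +95, y +-45 mm.
- spare_hook: Empty hook, same as the other. Fixed steel stand. Origin on the table under mid-bar, x from tip to post, z up. Level bar 10 mm thick along x, axis 250 mm up, post at x +66 mm (not higher than the bar); at x -58 to -68 mm the bar's end turns up, top 265 mm: lift a window 13 to 22 mm to pass it. Base 14 mm high, x -55 to +95, y +-45 mm.
- round_template_mid (a point): Round front plywood template, 10 mm thick (x), 140 mm tall (z), 80 g: disc 84 mm across under a head 50 mm wide (y), 60 mm high, straight-sided, to pinch across its width from above. Head has a window 30 wide x 34 mm high, its upper edge 14 mm below the top, which rests on the bar. Point: its centre, 70 mm above the lower edge, mid-width, mid-thickness; z up, x along the bar.
- square_template_mid (a point): Square front plywood template, 10 mm thick (x), 165 mm tall (z), 80 g: body 76 mm wide (60 mm wide above 60 mm) under a head 50 mm wide (y), 60 mm high, straight-sided, to pinch across its width from above. Head has a window 30 wide x 34 mm high, its upper edge 14 mm below the top, which rests on the bar. Point: its centre, 82.5 mm above the lower edge, mid-width, mid-thickness; z up, x along the bar.
- foot_template_mid (a point): Footed rear (wanted) plywood template, 10 mm thick (x), 150 mm tall (z), 80 g: foot 60 mm wide, 34 mm high, and 34 mm waist under a head 50 mm wide (y), 60 mm high, straight-sided, to pinch across its width from above. Head has a window 30 wide x 34 mm high, its upper edge 14 mm below the top, which rests on the bar. Point: its centre, 75 mm above the lower edge, mid-width, mid-thickness; z up, x along the bar.
- holder: Holder. Origin: underside centre of its fixed base, 150 x 120 x 15 mm; z up. On it a wooden block 90 (x) x 96 (y) mm, flat top 55 mm up, with one slot 14 mm wide (x), 68 mm long (y), floor 30 mm up, no lead-in, for the foot template's lower edge. The block was slid along x, place not reported: slot centre anywhere within 12 mm of the origin in x, at y 0. It is stiff (45 N to slide).
- cup: Bystander: white cup, 54 mm wide, 70 mm tall, origin under its centre.
- jar: Bystander: amber glass jar, 48 mm wide, 75 mm tall, origin under its centre.
- clay_lump: Bystander: lump of clay 50 x 45 x 35 mm, origin under its centre.
- rib: Bystander: flat wooden rib about 73 x 35 x 8 mm, origin on its underside.
- clay_tube: Bystander: upright grey clay cylinder 56 mm wide, 150 mm tall, origin under its centre.
- brush: Bystander: brush lying on the table, 170 mm long, origin on the table under its middle.
Things that resemble listed ones, but are neither listed nor needed, are in the scene too. What is shaped like the part that bears round_template_mid but orange or purple is not meant. What is shaped like the part that bears foot_template_mid but red is not meant.

How it is judged:
By the outcome, as a careful person would: the job done as asked, in the order asked, and still so for the second after the job is handed in, with the robot touching nothing.
It also fails if it takes over 72 s, if anything falls off the work surface, if the arm or the gripper's body presses on something with over 40 N, if the wrist force passes 120 N, or if a joint passes its speed limit or range.

## Working session

There is one attempt and no reset: what is moved stays moved. The work goes in short steps, Python scripts to look and compute and a tool call to move; the robot and the scene stay as the last step left them, time stands still between calls to the robot, and variables do not carry over. Pictures are saved under pics/ and viewed, and the job is handed in when it is done.

Besides the shell and the picture viewer there is one more tool, called after ">>>" as name(argument=value, ...), one argument or row to a line, values as JSON. apply_moves: Moves the arm, as the interface text tells. Its arguments: {"type":"object","properties":{"increments":{"type":"array"},"grip":{"type":"number"}},"required":["increments"]}

```bash
ls; mkdir -p pics; python3 - <<'E'
from workcell import robot, vision
import cv2
s=robot.sense(); print(s)
for n in ["scene","side","wrist"]:
    f=vision.grab_frame(n); cv2.imwrite(f"pics/{n}0.png",f["pixels"]); print(n,f["intrinsics"],f["R"],f["t"])
E
```

```text
pics
{'t': 0.0, 'joint_pos': array([72.71284206, 18.4396532 , -4.01450192, 83.17411967,  1.29481065,
       78.54012354, -3.25935901]), 'qvel': array([ 0.04418518,  0.02131715,  0.0558773 ,  0.01333768, -0.04313752,
       -0.00191738,  0.02984696]), 'tau': array([ 3.51922199e-04, -4.91285491e+01, -4.03824449e-01, -3.12525880e+01,
       -6.40320126e-02,  4.37951123e-02,  1.70802819e-04]), 'position': array([ 0.20164892, -0.6173276 ,  0.20626152]), 'ee_rot': array([[ 9.50534584e-01,  3.10617988e-01, -6.85613953e-04],
       [ 3.10618728e-01, -9.50532939e-01,  1.77130797e-03],
       [-1.01498527e-04, -1.89665402e-03, -9.99998196e-01]]), 'wrist_force': array([0.38204219, 1.40201293, 0.22412339]), 'moment': array([-0.00080198,  0.04544224,  0.02579164]), 'gripper_width': 0.9991711994675325}
scene [[514.81518041   0.         315.64259353]
 [  0.         514.81518041 236.64985158]
 [  0.           0.           1.        ]] [[ 0.59274209  0.80533638 -0.00949352]
 [ 0.59989653 -0.44933828 -0.66198132]
 [-0.53738344  0.38668906 -0.74946021]] [-0.2693806  -0.29947834  1.81711372]
side [[521.45209015   0.         315.65487081]
 [  0.         521.45209015 240.33685341]
 [  0.           0.           1.        ]] [[-0.81504255 -0.57899245  0.02175719]
 [-0.39305142  0.52492539 -0.75495954]
 [ 0.42569498 -0.62387585 -0.65541034]] [0.41386482 0.3719259  0.96103123]
wrist [[345.53081995   0.         311.8985586 ]
 [  0.         345.53081995 242.04582619]
 [  0.           0.           1.        ]] [[ 0.31088023 -0.95044821 -0.00129475]
 [-0.91854396 -0.30079416  0.25651483]
 [-0.24419351 -0.07855611 -0.96653943]] [-0.64988288 -0.03022085  0.38965775]
```

View pics/scene0.png

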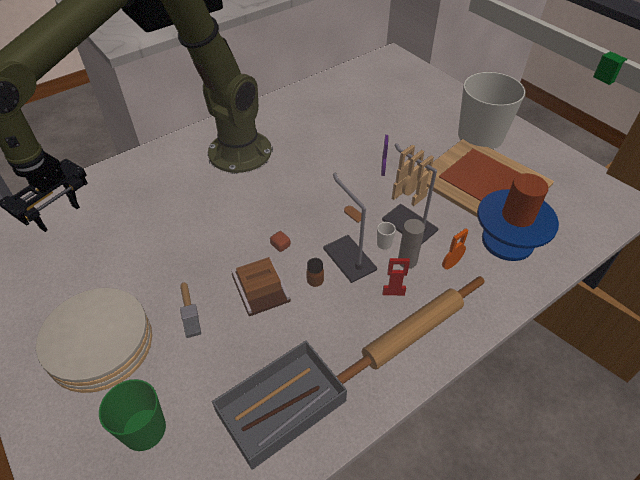

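View pics/side0.png

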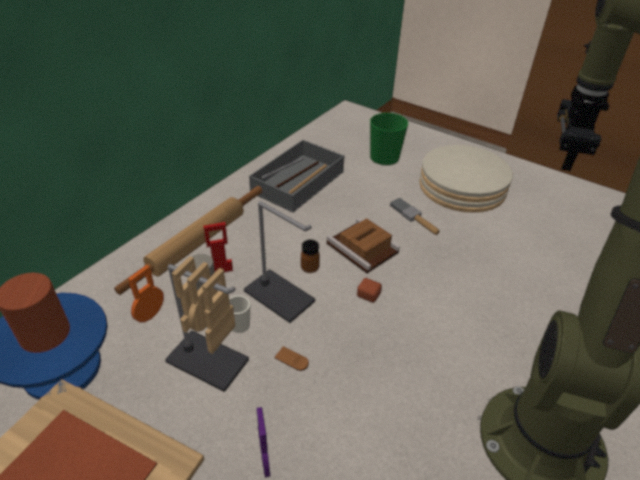

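View pics/wrist0.png

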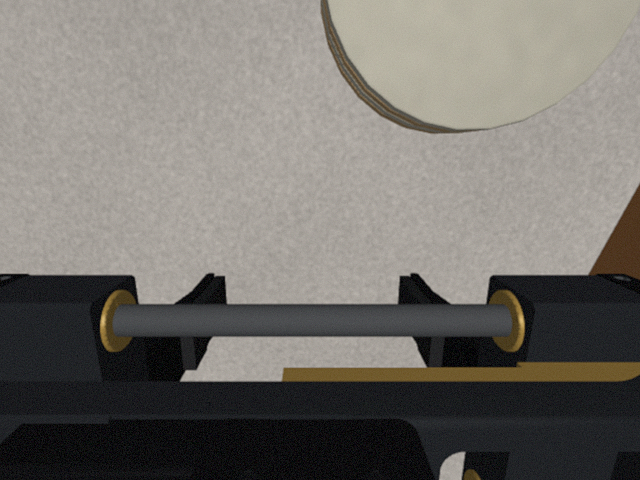

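```bash
cat > h.py <<'E'
import numpy as np, cv2
from workcell import robot, vision
def cam(n):
    f=vision.grab_frame(n); return f
def ray(f,u,v):
    d=f["R"].T@(np.linalg.inv(f["intrinsics"])@np.array([u,v,1.])); c=-f["R"].T@np.asarray(f["t"]); return c,d/np.linalg.norm(d)
def onz(f,u,v,z):
    c,d=ray(f,u,v); return c+d*(z-c[2])/d[2]
def tri(fs,ps):
    A=np.zeros((3,3));b=np.zeros(3);R=[]
    for f,p in zip(fs,ps):
        c,d=ray(f,*p);P=np.eye(3)-np.outer(d,d);A+=P;b+=P@c;R.append((c,P))
    x=np.linalg.solve(A,b); return x,[float(np.linalg.norm(P@(x-c))*1000) for c,P in R]
def proj(f,X):
    p=f["intrinsics"]@(f["R"]@np.asarray(X)+f["t"]); return p[:2]/p[2]
def crop(f,name,x0,y0,x1,y1,k):
    im=cv2.resize(f["pixels"][y0:y1,x0:x1],None,fx=k,fy=k,interpolation=cv2.INTER_CUBIC)
    for x in range(x0-x0%-20,x1,20):
        cv2.line(im,((x-x0)*k,0),((x-x0)*k,6),(0,0,255),1);cv2.putText(im,str(x),((x-x0)*k,16),0,.35,(0,0,255),1)
    for y in range(y0-y0%-20,y1,20):
        cv2.line(im,(0,(y-y0)*k),(6,(y-y0)*k),(0,0,255),1);cv2.putText(im,str(y),(8,(y-y0)*k+4),0,.35,(0,0,255),1)
    cv2.imwrite(f"pics/{name}.png",im)
E
python3 - <<'E'
from h import *
f=cam("scene");g=cam("side")
crop(f,"s1",320,125,480,285,5 if 0 else 4); crop(g,"d1",150,180,320,390,3)
crop(f,"s2",220,230,340,320,6); crop(g,"d2",300,190,440,290,5)
E
```

```text
(no output)
```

View pics/s1.png

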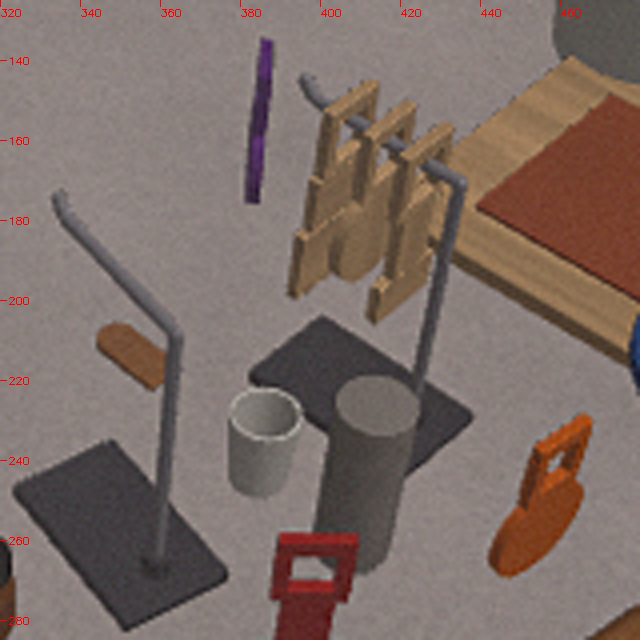

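View pics/d1.png

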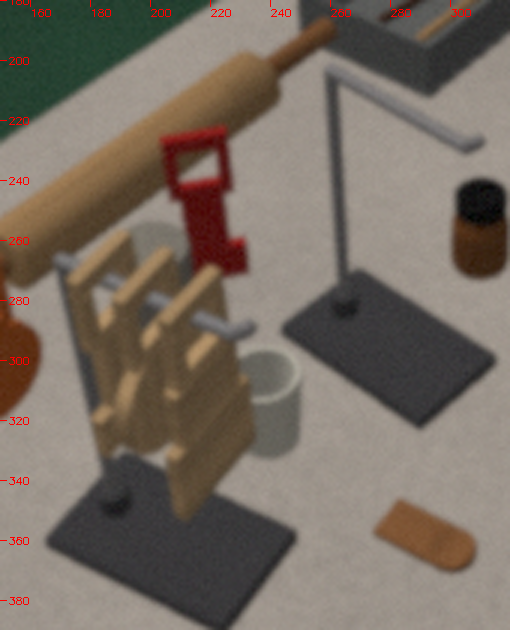

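View pics/s2.png

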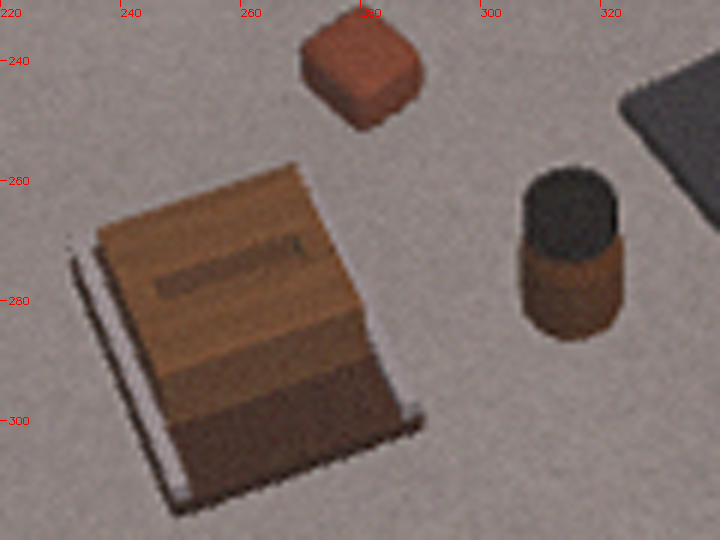

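View pics/d2.png

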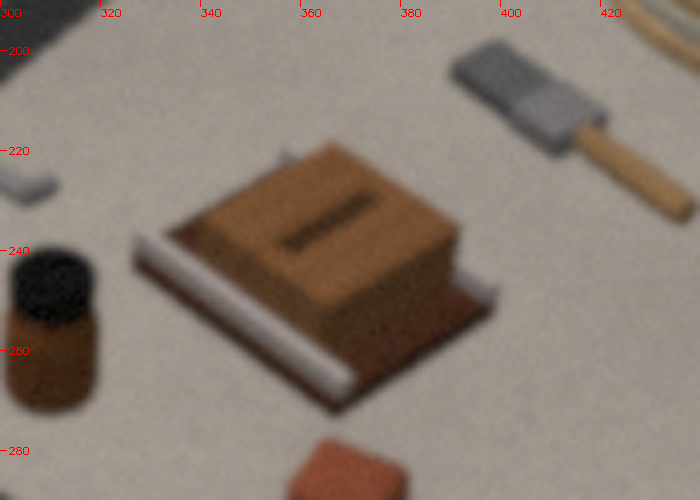

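```bash
python3 - <<'E'
from h import *
np.set_printoptions(precision=4,suppress=True)
f=cam("scene");g=cam("side")
for n,a,b in [("c_tip",(396.5,145),(231.7,289.3)),("c_corner",(435.2,171),(171.7,267)),("s_tip",(335,174.2),(308,227.7)),("s_corner",(364.2,208.7),(261,205)),("slot",(258.2,274.7),(365.6,234.4))]:
    print(n,*tri([f,g],[a,b]))
for n,c,z,pts in [("cbase",f,.014,[(401.2,204.2),(382.5,219),(438,228.7)]),("cbase",g,.014,[(166,360.7),(191.7,331.7),(249,359),(226,389.3)]),
 ("sbase",f,.014,[(347.5,235.2),(323.7,247.5),(351.7,282),(376.5,268.7)]),("sbase",g,.014,[(244,289.3),(270,270),(315.3,300),(290,322)]),
 ("block",f,.055,[(236.3,268.7),(269.5,257.2),(281,280.8),(247.5,292.5),(258.2,274.7)]),("block",g,.055,[(367,218.4),(392,236),(365,251),(340,233),(365.6,234.4)]),
 ("hbase",f,.0,[(232,273),(249.7,315.8),(290.7,301)]),("hbase",g,.0,[(327,243),(367,273),(399,252)])]:
    P=np.array([onz(c,*p,z) for p in pts]); print(n);print(P[:,:2],P[:,:2].mean(0))
E
```

```text
c_tip [0.5317 0.2222 0.261 ] [1.0906990509689602, 1.090699050968817]
c_corner [0.6639 0.2387 0.25  ] [2.950891323855696, 2.950891323855859]
s_tip [0.5246 0.0132 0.2608] [0.8964852648136675, 0.8964852648138114]
s_corner [0.6563 0.0005 0.2476] [2.981377991526131, 2.9813779915262266]
slot [ 0.5381 -0.2552  0.0543] [1.6375977135743771, 1.6375977135744164]
cbase
[[0.545  0.2673]
 [0.558  0.1781]
 [0.6881 0.2847]] [0.597  0.2434]
cbase
[[0.6785 0.2866]
 [0.6908 0.2025]
 [0.5454 0.1836]
 [0.5346 0.2641]] [0.6123 0.2342]
sbase
[[ 0.5456  0.0509]
 [ 0.5415 -0.0347]
 [ 0.6872 -0.0478]
 [ 0.6929  0.0373]] [0.6168 0.0014]
sbase
[[ 0.6839  0.0414]
 [ 0.6761 -0.0448]
 [ 0.5306 -0.0302]
 [ 0.5376  0.056 ]] [0.6071 0.0056]
block
[[ 0.487  -0.2915]
 [ 0.5073 -0.197 ]
 [ 0.5939 -0.2167]
 [ 0.5729 -0.3082]
 [ 0.5401 -0.2546]] [ 0.5402 -0.2536]
block
[[ 0.5675 -0.3137]
 [ 0.4802 -0.2906]
 [ 0.5055 -0.2016]
 [ 0.5915 -0.2218]
 [ 0.5368 -0.256 ]] [ 0.5363 -0.2567]
hbase
[[ 0.4518 -0.2928]
 [ 0.6041 -0.3274]
 [ 0.6303 -0.2134]] [ 0.5621 -0.2779]
hbase
[[ 0.63   -0.2235]
 [ 0.4873 -0.1901]
 [ 0.4608 -0.306 ]] [ 0.526  -0.2399]
```

```bash
python3 - <<'E'
from h import *
np.set_printoptions(precision=4,suppress=True)
f=cam("scene");g=cam("side");w=cam("wrist");s=robot.sense()
c=-w["R"].T@w["t"]; E=s["ee_rot"]
print("cam in tool",E.T@(c-s["position"]),"fwd in tool",E.T@w["R"][2], "right",E.T@w["R"][0])
for n,a,b in [("purple top",(386.5,135.5),(260.5,408)),]:
    print(n,*tri([f,g],[a,b]))
print("purple bottom",onz(f,382.5,175,0),onz(g,267,474,0))
print("cup",onz(f,386,243,0.0),"tube",onz(f,410,265,0))
# template top centres z=.269
for p in [(407,148.5),(418,153.5),(427.5,159)]: print(onz(f,*p,.269))
for p in [(214.5,268.5),(200,265),(186,262)]: print(onz(g,*p,.269))
E
```

```text
cam in tool [ 0.071   0.0006 -0.1771] fwd in tool [-0.2564  0.0004  0.9666] right [ 0.0003  1.     -0.0003]
purple top [0.3918 0.3214 0.1623] [1.2627696805956226, 1.262769680595611]
purple bottom [0.3954 0.3223 0.    ] [0.3692 0.3409 0.    ]
cup [0.6289 0.1312 0.    ] tube [0.7325 0.1308 0.    ]
[0.5677 0.228  0.269 ]
[0.601  0.2371 0.269 ]
[0.6327 0.2413 0.269 ]
[0.5826 0.2075 0.269 ]
[0.6088 0.2161 0.269 ]
[0.6338 0.2252 0.269 ]
```

>>> apply_moves(
  increments=[
    {"x": 2.1, "y": 2.25, "z": 0.6, "roll": -0.034},
    {"x": 2.1, "y": 2.25, "z": 0.6, "roll": -0.034},
    {"x": 2.1, "y": 2.25, "z": 0.6, "roll": -0.034},
    {"x": 2.1, "y": 2.25, "z": 0.6, "roll": -0.034},
    {"x": 2.1, "y": 2.25, "z": 0.6, "roll": -0.034},
    {"x": 2.1, "y": 2.25, "z": 0.6, "roll": -0.034},
    {"x": 2.1, "y": 2.25, "z": 0.6, "roll": -0.034},
    {"x": 2.1, "y": 2.25, "z": 0.6, "roll": -0.034},
    {"x": 2.1, "y": 2.25, "z": 0.6, "roll": -0.034},
    {"x": 2.1, "y": 2.25, "z": 0.6, "roll": -0.034},
    {"x": 2.1, "y": 2.25, "z": 0.6, "roll": -0.034},
    {"x": 2.1, "y": 2.25, "z": 0.6, "roll": -0.034},
    {"x": 2.1, "y": 2.25, "z": 0.6, "roll": -0.034},
    {"x": 2.1, "y": 2.25, "z": 0.6, "roll": -0.034},
    {"x": 2.1, "y": 2.25, "z": 0.6, "roll": -0.034},
    {"x": 2.1, "y": 2.25, "z": 0.6, "roll": -0.034},
    {},
    {},
  ],
  grip=0,
)

```text
invalid input at $.increments[16]: expected keys x, y, z, roll
```

```bash
cat > snap.py <<'E'
import sys; from h import *
np.set_printoptions(precision=4,suppress=True)
s=robot.sense();E=s["ee_rot"];print(s["t"],s["position"],"yaw",np.degrees(np.arctan2(E[1,0],E[0,0])),s["wrist_force"],s["gripper_width"],s["joint_pos"])
for n in sys.argv[2:]:
    w=cam(n); cv2.imwrite(f"pics/{n}_{sys.argv[1]}.png",w["pixels"]); np.savez(f"{n}_{sys.argv[1]}.npz",**w)
E
python3 snap.py hold wrist
```

```text
0.5 [ 0.2018 -0.6179  0.2074] yaw 18.095066309012655 [-0.0086  0.5912 -0.8302] 0.9985677234266819 [72.714  18.3937 -4.0156 83.1076  1.2958 78.5409 -3.2595]
```

View pics/wrist_hold.png

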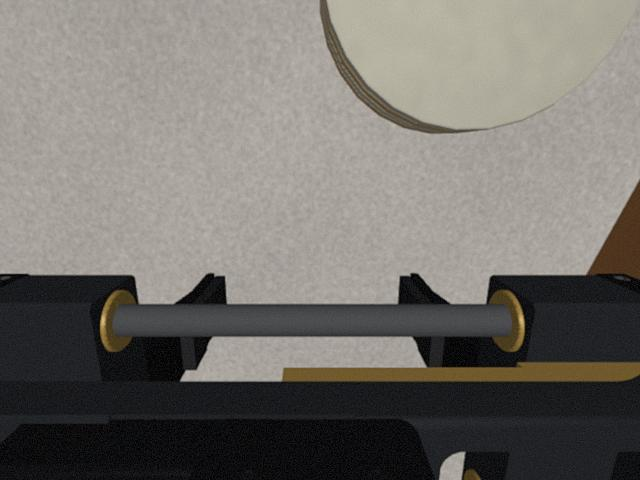

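All four keys are needed in each row.

>>> apply_moves(
  increments=[
    {"x": 2.1, "y": 2.25, "z": 0.6, "roll": -0.034},
    {"x": 2.1, "y": 2.25, "z": 0.6, "roll": -0.034},
    {"x": 2.1, "y": 2.25, "z": 0.6, "roll": -0.034},
    {"x": 2.1, "y": 2.25, "z": 0.6, "roll": -0.034},
    {"x": 2.1, "y": 2.25, "z": 0.6, "roll": -0.034},
    {"x": 2.1, "y": 2.25, "z": 0.6, "roll": -0.034},
    {"x": 2.1, "y": 2.25, "z": 0.6, "roll": -0.034},
    {"x": 2.1, "y": 2.25, "z": 0.6, "roll": -0.034},
    {"x": 2.1, "y": 2.25, "z": 0.6, "roll": -0.034},
    {"x": 2.1, "y": 2.25, "z": 0.6, "roll": -0.034},
    {"x": 2.1, "y": 2.25, "z": 0.6, "roll": -0.034},
    {"x": 2.1, "y": 2.25, "z": 0.6, "roll": -0.034},
    {"x": 2.1, "y": 2.25, "z": 0.6, "roll": -0.034},
    {"x": 2.1, "y": 2.25, "z": 0.6, "roll": -0.034},
    {"x": 2.1, "y": 2.25, "z": 0.6, "roll": -0.034},
    {"x": 2.1, "y": 2.25, "z": 0.6, "roll": -0.034},
    {"x": 0, "y": 0, "z": 0, "roll": 0},
    {"x": 0, "y": 0, "z": 0, "roll": 0},
  ],
  grip=0,
)

```text
t: 2.05
position: [0.5394, -0.2555, 0.3038]
ee_rot: [[0.975, -0.221, 0.001], [-0.221, -0.975, 0.0], [0.001, -0.0, -1.0]]
wrist_force: [-0.5, -1.4, 0.5]
gripper_width: 1.001
```

```bash
python3 snap.py hold wrist
```

```text
2.05 [ 0.5394 -0.2555  0.3038] yaw -12.784921154010586 [-0.4657 -1.4213  0.5353] 1.0007969532706118 [ 39.8483  11.3393 -20.1727  81.5542   3.8611  87.746  -82.8956]
```

View pics/wrist_hold.png

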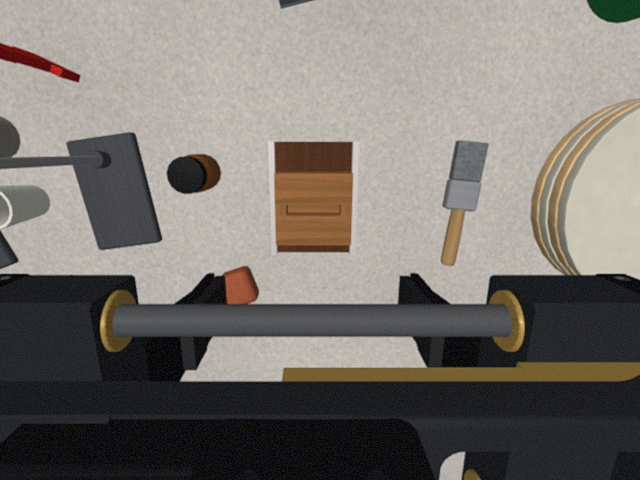

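```bash
python3 - <<'E'
from h import *
f=dict(np.load("wrist_hold.npz"))
crop(f,"wh",255,125,375,265,5)
E
```

```text
(no output)
```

View pics/wh.png

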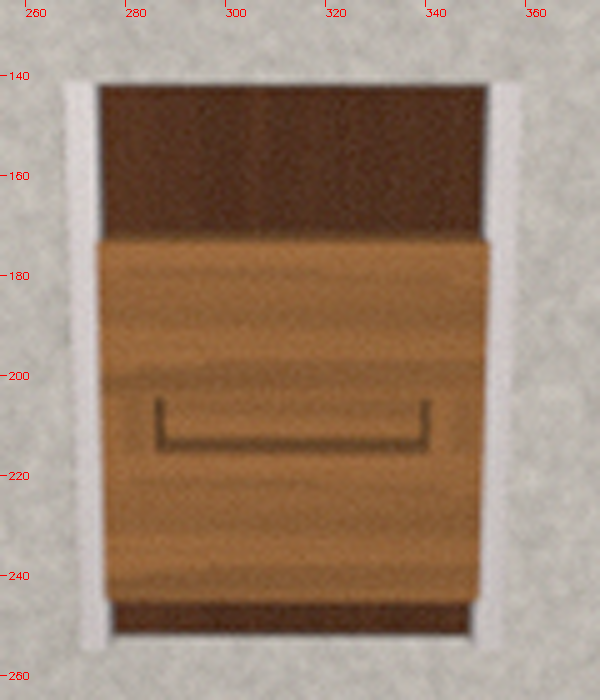

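```bash
python3 - <<'E'
from h import *
np.set_printoptions(precision=4,suppress=True)
f=dict(np.load("wrist_hold.npz"))
B=np.array([onz(f,*p,.055)[:2] for p in [(274.8,173.2),(352.7,173.2),(351,245.1),(276.4,245.1)]])
print(B,B.mean(0)); 
for i in range(4): d=B[(i+1)%4]-B[i]; print(np.linalg.norm(d),np.degrees(np.arctan2(d[1],d[0])))
S=np.array([onz(f,*p,.055)[:2] for p in [(286.4,204.6),(341,204.6),(341,215.4),(286.4,215.4)]])
print(S,S.mean(0)); 
for i in range(4): d=S[(i+1)%4]-S[i]; print(np.linalg.norm(d),np.degrees(np.arctan2(d[1],d[0])))
H=np.array([onz(f,*p,.015)[:2] for p in [(274.6,142),(352.3,142),(349.3,251.5),(277.5,251.5)]]);print(H.mean(0))
for i in range(4): d=H[(i+1)%4]-H[i]; print(np.linalg.norm(d),np.degrees(np.arctan2(d[1],d[0])))
E
```

```text
[[ 0.5929 -0.2216]
 [ 0.572  -0.3136]
 [ 0.4838 -0.2942]
 [ 0.5049 -0.2012]] [ 0.5384 -0.2576]
0.09436778775929498 -102.7691015044039
0.0902986360772713 167.57969905701768
0.09534989516525627 77.2330897248797
0.09030164465962345 -13.043456193589497
[[ 0.5526 -0.2261]
 [ 0.5377 -0.2921]
 [ 0.5244 -0.2894]
 [ 0.5395 -0.2229]] [ 0.5385 -0.2576]
0.06768602653771319 -102.7681733642948
0.013574263252086868 168.46265137331326
0.06823379671113745 77.23215596338099
0.01357394134280705 -13.849623197678868
[ 0.5467 -0.2593]
0.10068203951631814 -102.76998272784408
0.14782199647229152 167.3077021743367
0.10088307228399276 77.23329653387253
0.1478276345324226 -12.770218041403153
```

>>> apply_moves(
  increments=[
    {"x": -0.1, "y": 3.3, "z": 0.2, "roll": 0.016},
    {"x": -0.1, "y": 3.3, "z": 0.2, "roll": 0.016},
    {"x": -0.1, "y": 3.3, "z": 0.2, "roll": 0.016},
    {"x": -0.1, "y": 3.3, "z": 0.2, "roll": 0.016},
    {"x": -0.1, "y": 3.3, "z": 0.2, "roll": 0.016},
    {"x": -0.1, "y": 3.3, "z": 0.2, "roll": 0.016},
    {"x": -0.1, "y": 3.3, "z": 0.2, "roll": 0.016},
    {"x": -0.1, "y": 3.3, "z": 0.2, "roll": 0.016},
    {"x": 0, "y": 0, "z": 0, "roll": 0},
    {"x": 0, "y": 0, "z": 0, "roll": 0},
  ],
)

```text
t: 2.93
position: [0.5295, 0.0067, 0.3197]
ee_rot: [[0.995, -0.098, 0.001], [-0.098, -0.995, -0.001], [0.001, 0.001, -1.0]]
wrist_force: [0.6, -0.3, -0.2]
gripper_width: 1.002
```

```bash
python3 snap.py spare wrist
```

```text
2.9333 [0.5295 0.0067 0.3197] yaw -5.619261037698756 [ 0.5534 -0.3024 -0.2352] 1.0017317013315385 [  26.6171    3.3295  -31.5532   88.5693    1.7998   88.5668 -100.5565]
```

View pics/wrist_spare.png

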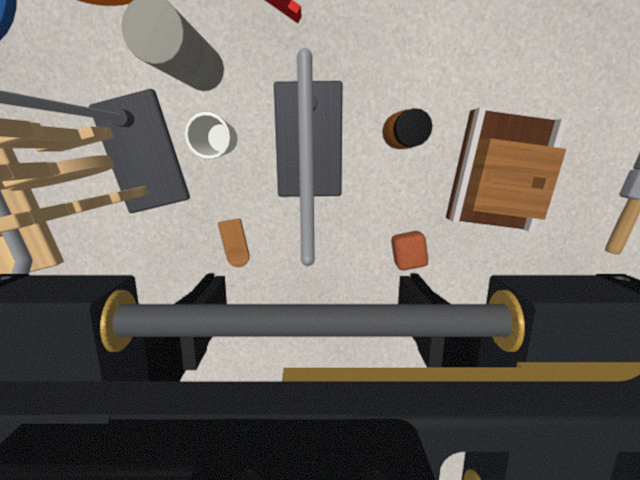

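>>> apply_moves(
  increments=[
    {"x": 0, "y": 3.2, "z": 0.2, "roll": 0.0325},
    {"x": 0, "y": 3.2, "z": 0.2, "roll": 0.0325},
    {"x": 0, "y": 3.2, "z": 0.2, "roll": 0.0325},
    {"x": 0, "y": 3.2, "z": 0.2, "roll": 0.0325},
    {"x": 0, "y": 3.2, "z": 0.2, "roll": 0.0325},
    {"x": 0, "y": 3.2, "z": 0.2, "roll": 0.0325},
    {"x": 0, "y": 2, "z": 0.2, "roll": 0.0325},
    {"x": 0, "y": 0, "z": 0, "roll": 0},
    {"x": 0, "y": 0, "z": 0, "roll": 0},
  ],
)

```text
t: 3.73
position: [0.5305, 0.2167, 0.3328]
ee_rot: [[0.992, 0.125, -0.001], [0.125, -0.992, -0.001], [-0.001, 0.001, -1.0]]
wrist_force: [-0.0, -0.9, -0.1]
gripper_width: 0.995
```

```bash
python3 snap.py crowd wrist
```

```text
3.7333 [0.5305 0.2167 0.3328] yaw 7.209156531834798 [-0.0172 -0.933  -0.0876] 0.9954272638193207 [  11.2613   10.7219  -42.1746   81.0125    7.2027   91.0598 -113.0772]
```

View pics/wrist_crowd.png

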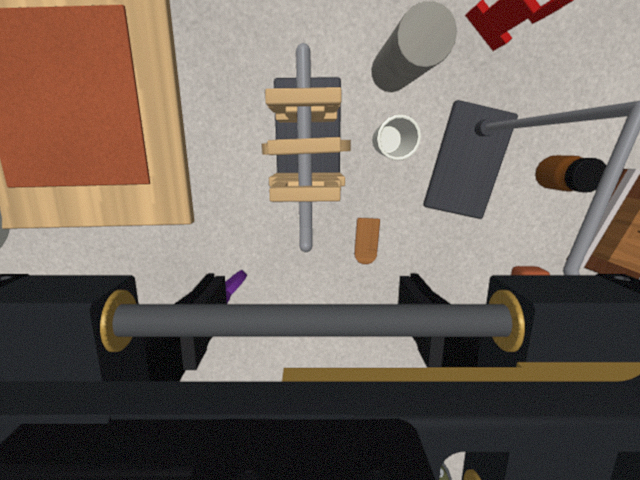

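```bash
python3 - <<'E'
from h import *
f=dict(np.load("wrist_crowd.npz"))
crop(f,"wc",250,35,360,260,4)
im=cv2.imread("pics/wc.png");print(im.shape)
cv2.imwrite("pics/wc2.png",cv2.resize(im[160:720],None,fx=1,fy=1))
E
```

```text
(900, 440, 3)
```

View pics/wc2.png

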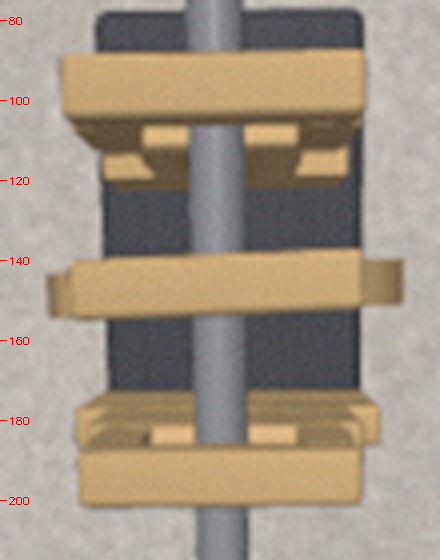

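```bash
python3 - <<'E'
from h import *
np.set_printoptions(precision=4,suppress=True)
f=dict(np.load("wrist_crowd.npz"));g=dict(np.load("wrist_spare.npz"))
for n,u0,u1,v0,v1 in [("sq",270,340.2,186.7,201.3),("round",267.5,340.2,139,154),("foot",265.5,341.2,88.7,103.8)]:
    P=np.array([onz(f,u,v,.269)[:2] for u,v in [(u0,v0),(u1,v0),(u1,v1),(u0,v1)]]);print(n,P.mean(0),np.linalg.norm(P[0]-P[1]),np.linalg.norm(P[1]-P[2]))
def bar(f,r0,r1,u0,u1,name):
    im=f["pixels"].astype(int); pts=[]
    for v in list(range(*r0))+list(range(*r1)):
        row=im[v,u0:u1]; # bar: bluish grey
        m=(row[:,0]-row[:,2]>2)&(row.sum(1)>250)
        k=np.where(m)[0]
        if len(k)>5: pts.append((u0+np.median(k),v))
    pts=np.array(pts); X=np.array([onz(f,u,v,.25)[:2] for u,v in pts])
    vx,vy,x0,y0=cv2.fitLine(X.astype(np.float32),cv2.DIST_HUBER,0,.001,.001).ravel()
    print(name,len(pts),pts[0],pts[-1],X[0],X[-1],"ang",np.degrees(np.arctan(vy/vx)),"y at x=.6",y0+(.6-x0)*vy/vx)
bar(f,(50,80),(210,238),285,325,"crowd"); bar(g,(60,80),(110,250),285,325,"spare")
print("tip ends crowd",onz(f,305.5,250,.258)[:2],"corner far end",onz(f,303,43,.25)[:2])
print("tip ends spare",onz(g,307.5,265,.258)[:2],"corner far end",onz(g,305,47,.25)[:2])
E
```

```text
sq [0.5713 0.2261] 0.048576941389197985 0.010140273502603322
round [0.6028 0.2308] 0.048594107462722864 0.00972002910379535
foot [0.634  0.2349] 0.04884595528102612 0.009115789825080356
crowd 58 [302.5  50. ] [305.5 237. ] [0.6655 0.2397] [0.536  0.2218] ang 7.7684536 y at x=.6 0.23054332
spare 160 [303.  60.] [308. 249.] [ 0.6573 -0.0003] [0.5301 0.0093] ang -4.7918096 y at x=.6 0.0038797914
tip ends crowd [0.5279 0.2207] corner far end [0.6698 0.2398]
tip ends spare [0.5204 0.0106] corner far end [ 0.6647 -0.0023]
```

>>> apply_moves(
  increments=[
    {"x": 2.05, "y": 0.45, "z": 0, "roll": 0.01},
    {"x": 2.05, "y": 0.45, "z": 0, "roll": 0},
    {"x": 0, "y": 0, "z": -1.5, "roll": 0},
    {"x": 0, "y": 0, "z": -1.5, "roll": 0},
    {"x": 0, "y": 0, "z": -1.5, "roll": 0},
    {"x": 0, "y": 0, "z": -1.5, "roll": 0},
    {"x": 0, "y": 0, "z": -1.5, "roll": 0},
    {"x": 0, "y": 0, "z": -1.5, "roll": 0},
    {"x": 0, "y": 0, "z": 0, "roll": 0},
    {"x": 0, "y": 0, "z": 0, "roll": 0},
  ],
)

```text
t: 4.62
position: [0.5714, 0.2239, 0.2425]
ee_rot: [[0.991, 0.133, -0.002], [0.133, -0.991, -0.002], [-0.002, 0.002, -1.0]]
wrist_force: [0.1, -0.1, 1.0]
gripper_width: 1.002
```

```bash
python3 snap.py g1 wrist side
```

```text
4.6167 [0.5714 0.2239 0.2425] yaw 7.616952164685945 [ 0.1094 -0.0916  0.965 ] 1.0024559905877721 [   9.3598   17.5661  -41.5266   84.3179   11.6946   82.6458 -114.7425]
```

View pics/wrist_g1.png

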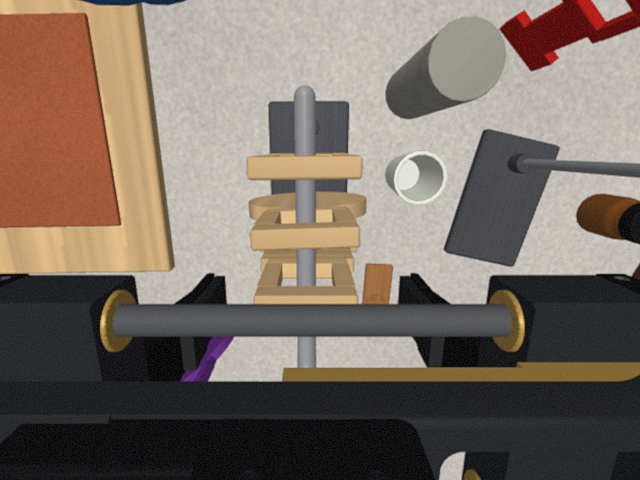

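View pics/side_g1.png

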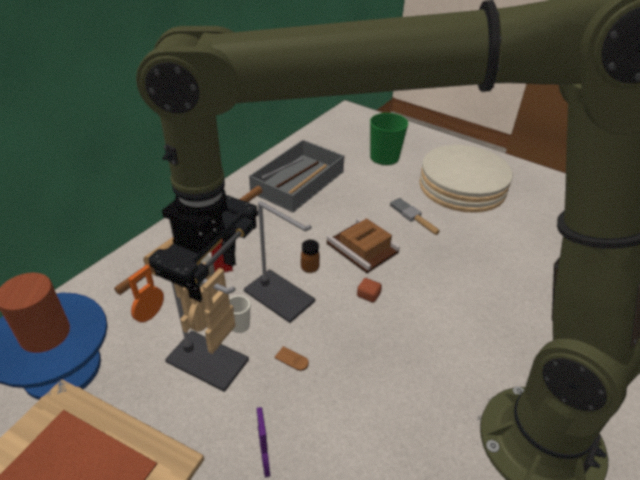

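>>> apply_moves(
  increments=[
    {"x": 0, "y": 0.2, "z": 0, "roll": 0},
    {"x": 0, "y": 0, "z": 0, "roll": 0},
    {"x": 0, "y": 0, "z": 0, "roll": 0},
    {"x": 0, "y": 0, "z": 0, "roll": 0},
    {"x": 0, "y": 0, "z": 0, "roll": 0},
    {"x": 0, "y": 0, "z": 0, "roll": 0},
    {"x": 0, "y": 0, "z": 0, "roll": 0},
    {"x": 0, "y": 0, "z": 0, "roll": 0},
  ],
  grip=1,
)

```text
t: 5.38
position: [0.5709, 0.229, 0.2434]
ee_rot: [[0.991, 0.137, 0.0], [0.137, -0.991, -0.0], [-0.0, 0.0, -1.0]]
wrist_force: [-0.1, -0.2, 0.8]
gripper_width: 0.568
```

>>> apply_moves(
  increments=[
    {"x": 0, "y": 0, "z": 0.85, "roll": 0},
    {"x": 0, "y": 0, "z": 0.85, "roll": 0},
    {"x": 0, "y": 0, "z": 0, "roll": 0},
    {"x": 0, "y": 0, "z": 0, "roll": 0},
  ],
)

```text
t: 5.72
position: [0.5713, 0.2295, 0.2615]
ee_rot: [[0.991, 0.137, 0.002], [0.137, -0.991, 0.001], [0.002, -0.0, -1.0]]
wrist_force: [-0.9, 0.0, -1.2]
gripper_width: 0.562
```

```bash
python3 snap.py l1 wrist side scene; python3 - <<'E'
from h import *
crop(dict(np.load("side_l1.npz")),"l1s",150,180,280,390,3);crop(dict(np.load("scene_l1.npz")),"l1c",350,100,480,260,4)
E
```

```text
5.7167 [0.5713 0.2295 0.2615] yaw 7.874579899361511 [-0.8771  0.0291 -1.1571] 0.5623705511123519 [   8.9681   17.2952  -41.8212   82.4929   11.5044   84.4547 -114.7716]
```

View pics/l1s.png

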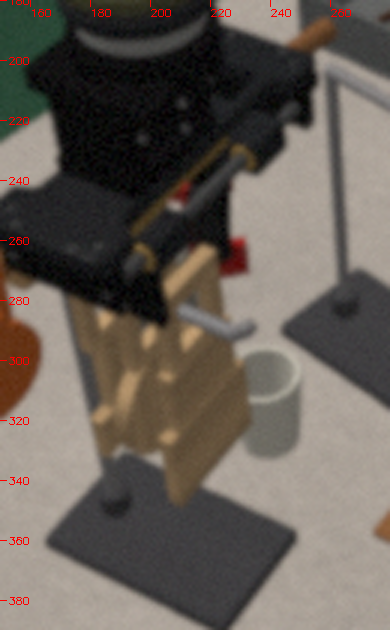

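View pics/l1c.png

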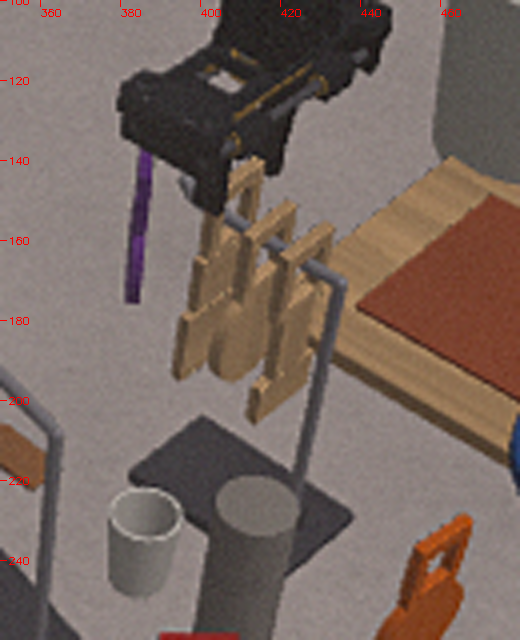

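>>> apply_moves(
  increments=[
    {"x": -1.0, "y": -0.136, "z": 0, "roll": 0},
    {"x": -1.0, "y": -0.136, "z": 0, "roll": 0},
    {"x": -1.0, "y": -0.136, "z": 0, "roll": 0},
    {"x": -1.0, "y": -0.136, "z": 0, "roll": 0},
    {"x": -1.0, "y": -0.136, "z": 0, "roll": 0},
    {"x": -1.0, "y": -0.136, "z": 0, "roll": 0},
    {"x": -1.0, "y": -0.136, "z": 0, "roll": 0},
    {"x": 0, "y": 0, "z": 0, "roll": 0},
    {"x": 0, "y": 0, "z": 0, "roll": 0},
  ],
)

```text
t: 6.62
position: [0.5006, 0.2194, 0.2608]
ee_rot: [[0.991, 0.137, 0.002], [0.137, -0.991, -0.001], [0.001, 0.001, -1.0]]
wrist_force: [-0.1, -0.0, -0.2]
gripper_width: 0.564
```

```bash
python3 snap.py o1 wrist side
```

```text
6.6167 [0.5006 0.2194 0.2608] yaw 7.861822990212861 [-0.097  -0.0274 -0.2078] 0.5639830332969871 [  12.9708    7.5415  -43.0366   92.0709    5.2681   82.3795 -112.6515]
```

View pics/wrist_o1.png

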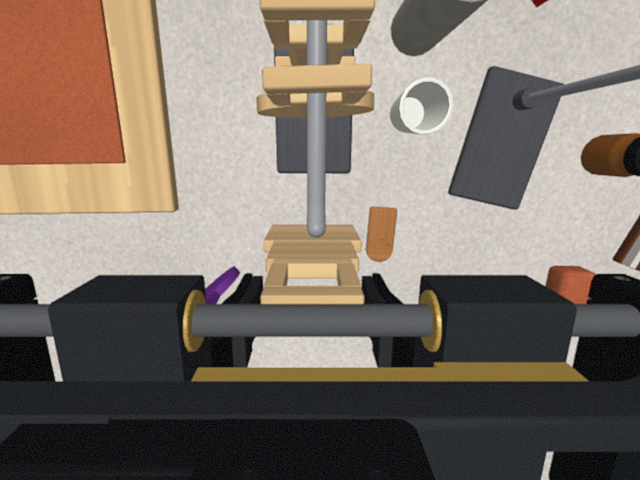

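View pics/side_o1.png

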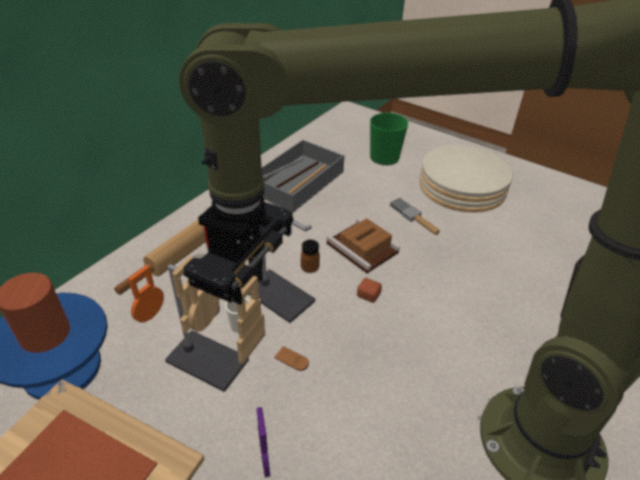

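>>> apply_moves(
  increments=[
    {"x": -0.5, "y": -2.0, "z": 0, "roll": -0.02},
    {"x": 0, "y": -3.0, "z": 0, "roll": -0.03},
    {"x": 0, "y": -3.0, "z": 0, "roll": -0.035},
    {"x": 0, "y": -3.0, "z": 0, "roll": -0.035},
    {"x": 0, "y": -3.0, "z": 0, "roll": -0.035},
    {"x": 0, "y": -3.0, "z": 0, "roll": -0.035},
    {"x": 0, "y": -2.0, "z": 0, "roll": -0.035},
    {"x": 0, "y": -1.5, "z": 0, "roll": 0},
    {"x": 0, "y": 0, "z": 0, "roll": 0},
    {"x": 0, "y": 0, "z": 0, "roll": 0},
  ],
)

```text
t: 7.55
position: [0.4961, 0.0147, 0.2602]
ee_rot: [[0.996, -0.089, -0.0], [-0.089, -0.996, 0.001], [-0.0, -0.001, -1.0]]
wrist_force: [-0.4, 0.4, -0.8]
gripper_width: 0.57
```

```bash
python3 snap.py p1 wrist
```

```text
7.55 [0.4961 0.0147 0.2602] yaw -5.108151650797649 [-0.4489  0.4237 -0.7519] 0.5698213390118786 [ 27.4263  -0.533  -31.6566  98.6575  -0.344   81.8076 -99.2883]
```

View pics/wrist_p1.png

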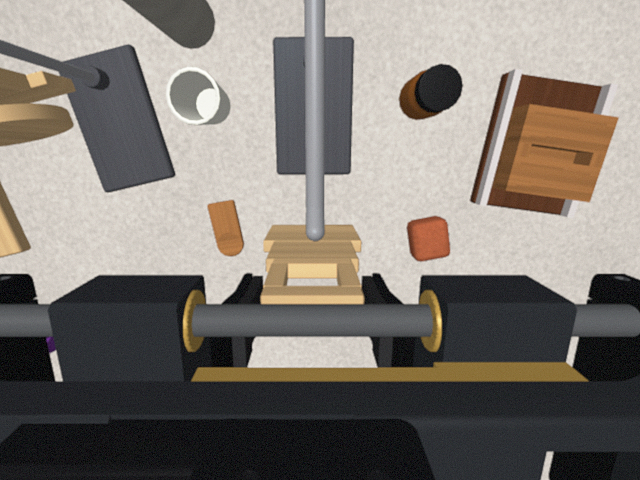

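>>> apply_moves(
  increments=[
    {"x": 1.0, "y": -0.15, "z": 0, "roll": 0},
    {"x": 1.0, "y": -0.15, "z": 0, "roll": 0},
    {"x": 1.0, "y": -0.1, "z": 0, "roll": 0},
    {"x": 1.0, "y": -0.1, "z": 0, "roll": 0},
    {"x": 1.0, "y": -0.1, "z": 0, "roll": 0},
    {"x": 1.0, "y": -0.08, "z": 0, "roll": 0},
    {"x": 0, "y": 0, "z": 0, "roll": 0},
  ],
)

```text
t: 8.18
position: [0.5577, 0.0075, 0.2597]
ee_rot: [[0.996, -0.088, -0.0], [-0.088, -0.996, 0.001], [-0.0, -0.001, -1.0]]
wrist_force: [-0.3, 0.1, -0.7]
gripper_width: 0.567
```

>>> apply_moves(
  increments=[
    {"x": 1.0, "y": -0.08, "z": 0, "roll": 0},
    {"x": 1.0, "y": -0.08, "z": 0, "roll": 0},
    {"x": 1.0, "y": -0.08, "z": 0, "roll": 0},
    {"x": 1.0, "y": -0.08, "z": 0, "roll": 0},
    {"x": 1.0, "y": -0.08, "z": 0, "roll": 0},
    {"x": 0.8, "y": -0.08, "z": 0, "roll": 0},
    {"x": 0, "y": 0, "z": 0, "roll": 0},
    {"x": 0, "y": 0, "z": 0, "roll": 0},
  ],
)

```text
t: 8.85
position: [0.614, 0.0031, 0.26]
ee_rot: [[0.996, -0.088, -0.001], [-0.088, -0.996, 0.0], [-0.001, -0.0, -1.0]]
wrist_force: [0.4, 0.0, -0.4]
gripper_width: 0.567
```

```bash
python3 snap.py q1 wrist side; python3 - <<'E'
from h import *
crop(dict(np.load("side_q1.npz")),"q1s",200,150,340,340,3)
E
```

```text
8.85 [0.614  0.0031 0.26  ] yaw -5.019931382201721 [ 0.397   0.0479 -0.3683] 0.5665157977202742 [  23.1046   15.4675  -31.8411   82.9865    8.1015   83.8977 -103.6912]
```

View pics/q1s.png

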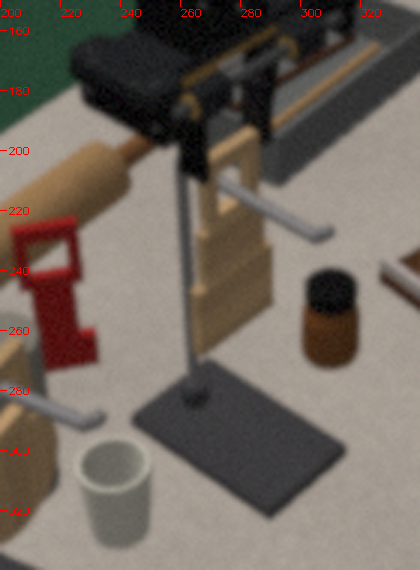

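View pics/wrist_q1.png

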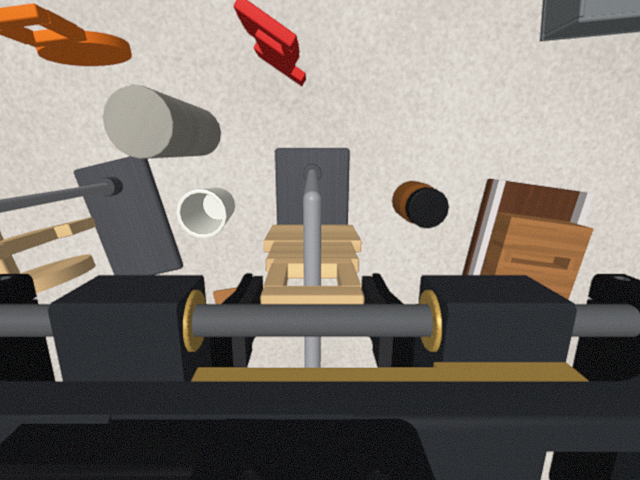

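>>> apply_moves(
  increments=[
    {"x": 0, "y": 0, "z": -0.5, "roll": 0},
    {"x": 0, "y": 0, "z": -0.5, "roll": 0},
    {"x": 0, "y": 0, "z": -0.4, "roll": 0},
    {"x": 0, "y": 0, "z": -0.2, "roll": 0},
    {"x": 0, "y": 0, "z": 0, "roll": 0},
    {"x": 0, "y": 0, "z": 0, "roll": 0},
  ],
)

```text
t: 9.45
position: [0.6137, 0.003, 0.2443]
ee_rot: [[0.996, -0.088, -0.0], [-0.088, -0.996, -0.0], [-0.0, 0.0, -1.0]]
wrist_force: [-0.2, -0.0, -0.3]
gripper_width: 0.567
```

>>> apply_moves(
  increments=[
    {"x": 0, "y": 0, "z": -0.1, "roll": 0},
    {"x": 0, "y": 0, "z": -0.1, "roll": 0},
    {"x": 0, "y": 0, "z": 0, "roll": 0},
  ],
)

```text
t: 9.7
position: [0.6141, 0.003, 0.2433]
ee_rot: [[0.996, -0.088, 0.001], [-0.088, -0.996, -0.0], [0.001, 0.0, -1.0]]
wrist_force: [-1.1, 0.1, 3.0]
gripper_width: 0.569
```

>>> apply_moves(
  increments=[
    {"x": 0, "y": 0, "z": 0, "roll": 0},
    {"x": 0, "y": 0, "z": 0, "roll": 0},
    {"x": 0, "y": 0, "z": 0, "roll": 0},
    {"x": 0, "y": 0, "z": 0, "roll": 0},
    {"x": 0, "y": 0, "z": 0, "roll": 0},
    {"x": 0, "y": 0, "z": 0, "roll": 0},
    {"x": 0, "y": 0, "z": 1.5, "roll": 0},
    {"x": 0, "y": 0, "z": 2, "roll": 0},
    {"x": 0, "y": 0, "z": 2, "roll": 0},
    {"x": 0, "y": 0, "z": 2.5, "roll": 0},
    {"x": 0, "y": 0, "z": 0, "roll": 0},
  ],
  grip=0,
)

```text
t: 10.62
position: [0.6158, 0.0034, 0.3277]
ee_rot: [[0.996, -0.088, 0.008], [-0.088, -0.996, -0.0], [0.008, -0.001, -1.0]]
wrist_force: [0.2, -0.4, 1.1]
gripper_width: 1.0
```

```bash
python3 snap.py r1 wrist side; python3 - <<'E'
from h import *
crop(dict(np.load("side_r1.npz")),"r1s",150,150,340,340,3)
E
```

```text
10.6167 [0.6158 0.0034 0.3277] yaw -5.027730889739858 [ 0.2223 -0.4017  1.0632] 0.999566542280784 [  22.6649   14.7121  -32.0146   76.2043    7.8054   90.7835 -103.3565]
```

View pics/r1s.png

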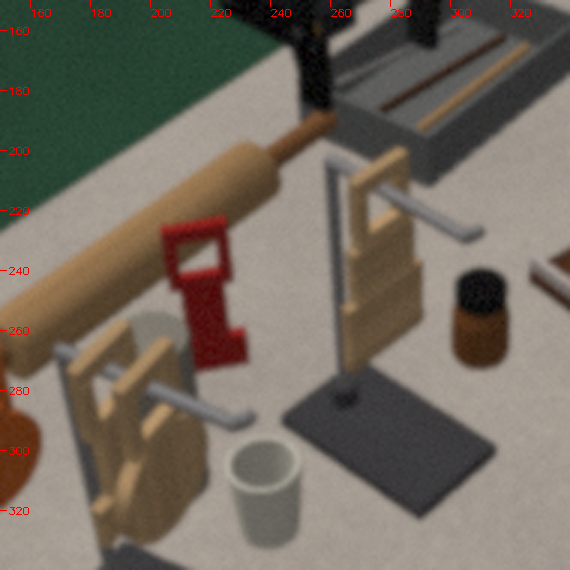

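View pics/wrist_r1.png

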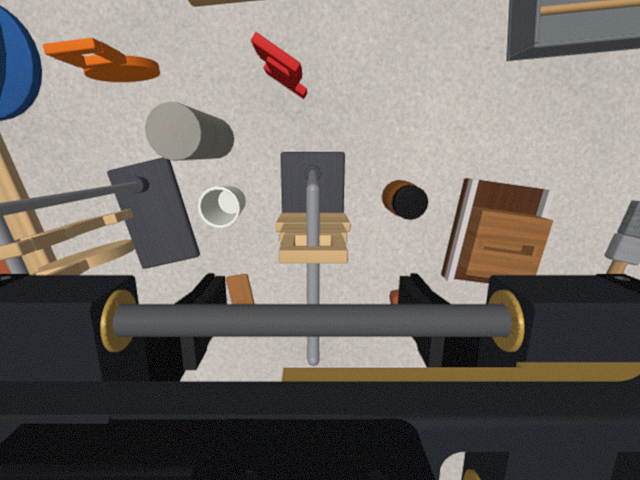

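>>> apply_moves(
  increments=[
    {"x": 0, "y": 2.0, "z": 0, "roll": 0.03},
    {"x": -0.2, "y": 3.0, "z": 0, "roll": 0.03},
    {"x": -0.2, "y": 3.0, "z": 0, "roll": 0.03},
    {"x": -0.2, "y": 3.0, "z": 0, "roll": 0.03},
    {"x": -0.2, "y": 3.0, "z": 0, "roll": 0.03},
    {"x": -0.2, "y": 3.0, "z": 0, "roll": 0.03},
    {"x": -0.2, "y": 3.0, "z": 0, "roll": 0.03},
    {"x": 0, "y": 2.75, "z": 0, "roll": 0.013},
    {"x": 0, "y": 0, "z": 0, "roll": 0},
    {"x": 0, "y": 0, "z": 0, "roll": 0},
    {"x": 0, "y": 0, "z": 0, "roll": 0},
  ],
)

```text
t: 11.63
position: [0.6015, 0.2302, 0.3211]
ee_rot: [[0.991, 0.135, -0.002], [0.135, -0.991, -0.001], [-0.002, 0.001, -1.0]]
wrist_force: [-0.1, -0.7, 0.4]
gripper_width: 1.001
```

```bash
python3 snap.py a2 wrist
```

```text
11.6333 [0.6015 0.2302 0.3211] yaw 7.781729198527772 [-0.0918 -0.744   0.3903] 1.0005126676409393 [   5.2424   20.368   -39.326    71.7728   12.7651   92.2801 -114.0142]
```

View pics/wrist_a2.png

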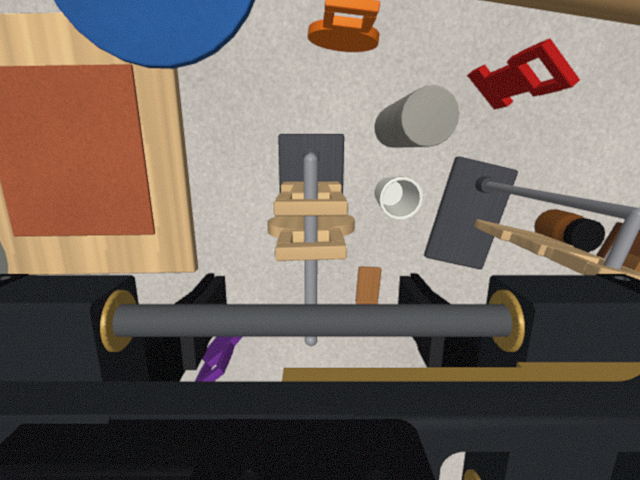

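>>> apply_moves(
  increments=[
    {"x": 0.1, "y": 0, "z": -1.5, "roll": 0},
    {"x": 0, "y": 0, "z": -1.5, "roll": 0},
    {"x": 0, "y": 0, "z": -1.5, "roll": 0},
    {"x": 0, "y": 0, "z": -1.5, "roll": 0},
    {"x": 0, "y": 0, "z": -1.0, "roll": 0},
    {"x": 0, "y": 0, "z": -0.75, "roll": 0},
    {"x": 0, "y": 0, "z": 0, "roll": 0},
    {"x": 0, "y": 0, "z": 0, "roll": 0},
  ],
)

```text
t: 12.35
position: [0.6031, 0.2299, 0.245]
ee_rot: [[0.991, 0.134, -0.0], [0.134, -0.991, -0.0], [-0.0, 0.0, -1.0]]
wrist_force: [0.2, -0.1, 0.9]
gripper_width: 0.999
```

>>> apply_moves(
  increments=[
    {"x": 0, "y": 0, "z": 0, "roll": 0},
    {"x": 0, "y": 0, "z": 0, "roll": 0},
    {"x": 0, "y": 0, "z": 0, "roll": 0},
    {"x": 0, "y": 0, "z": 0, "roll": 0},
    {"x": 0, "y": 0, "z": 0, "roll": 0},
    {"x": 0, "y": 0, "z": 0, "roll": 0},
    {"x": 0, "y": 0, "z": 0, "roll": 0},
    {"x": 0, "y": 0, "z": 0, "roll": 0},
  ],
  grip=1,
)

```text
t: 13.02
position: [0.6029, 0.2306, 0.2451]
ee_rot: [[0.991, 0.135, 0.0], [0.135, -0.991, 0.0], [0.0, 0.0, -1.0]]
wrist_force: [-0.1, 0.8, 1.2]
gripper_width: 0.569
```

>>> apply_moves(
  increments=[
    {"x": 0, "y": 0, "z": 0.85, "roll": 0},
    {"x": 0, "y": 0, "z": 0.85, "roll": 0},
    {"x": 0, "y": 0, "z": 0, "roll": 0},
    {"x": 0, "y": 0, "z": 0, "roll": 0},
  ],
)

```text
t: 13.35
position: [0.6033, 0.2308, 0.263]
ee_rot: [[0.991, 0.135, 0.002], [0.135, -0.991, 0.001], [0.002, -0.0, -1.0]]
wrist_force: [-0.4, 0.0, -0.7]
gripper_width: 0.566
```

```bash
python3 snap.py l2 wrist side; python3 - <<'E'
from h import *
crop(dict(np.load("side_l2.npz")),"l2s",150,180,280,390,3)
E
```

```text
13.35 [0.6033 0.2308 0.263 ] yaw 7.7519283470821065 [-0.4071  0.0044 -0.6828] 0.5660116697127746 [   6.0182   20.8733  -39.1457   77.8094   13.0544   85.7292 -114.4527]
```

View pics/l2s.png

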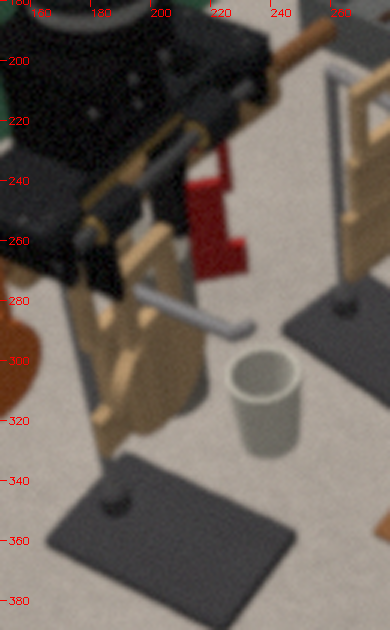

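View pics/wrist_l2.png

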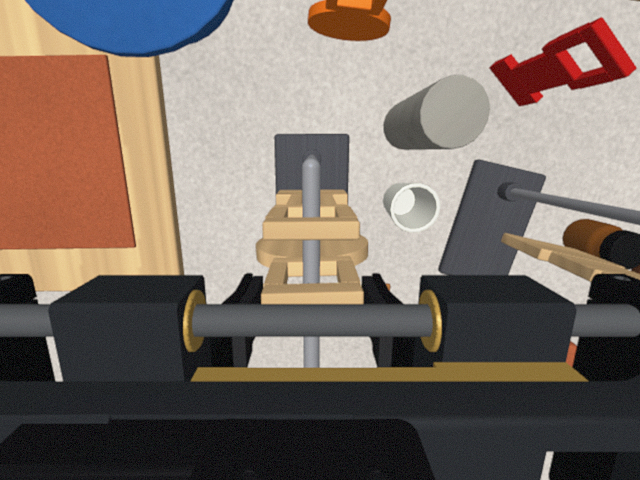

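>>> apply_moves(
  increments=[
    {"x": -1.0, "y": -0.136, "z": 0, "roll": 0},
    {"x": -1.0, "y": -0.136, "z": 0, "roll": 0},
    {"x": -1.0, "y": -0.136, "z": 0, "roll": 0},
    {"x": -1.0, "y": -0.136, "z": 0, "roll": 0},
    {"x": -1.0, "y": -0.136, "z": 0, "roll": 0},
    {"x": -1.0, "y": -0.136, "z": 0, "roll": 0},
    {"x": -1.0, "y": -0.136, "z": 0, "roll": 0},
    {"x": -1.0, "y": -0.136, "z": 0, "roll": 0},
    {"x": -1.0, "y": -0.136, "z": 0, "roll": 0},
    {"x": -1.2, "y": -0.16, "z": 0, "roll": 0},
    {"x": 0, "y": 0, "z": 0, "roll": 0},
    {"x": 0, "y": 0, "z": 0, "roll": 0},
  ],
)

```text
t: 14.45
position: [0.5006, 0.2166, 0.2623]
ee_rot: [[0.991, 0.135, 0.001], [0.135, -0.991, -0.001], [0.001, 0.001, -1.0]]
wrist_force: [0.4, 1.1, -0.8]
gripper_width: 0.565
```

```bash
python3 snap.py o2 wrist
```

```text
14.45 [0.5006 0.2166 0.2623] yaw 7.755784205895061 [ 0.3838  1.0558 -0.8172] 0.5648036932343222 [  11.5399    7.0877  -40.9932   92.1296    4.7574   82.4805 -112.0996]
```

View pics/wrist_o2.png

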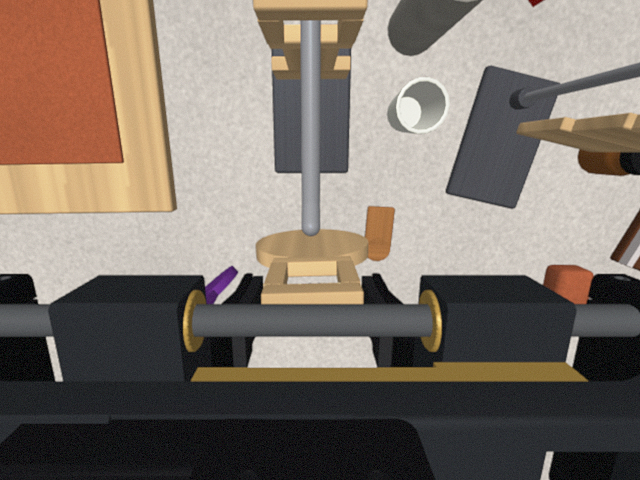

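>>> apply_moves(
  increments=[
    {"x": -0.5, "y": -2.0, "z": 0, "roll": -0.02},
    {"x": 0, "y": -3.0, "z": 0, "roll": -0.03},
    {"x": 0, "y": -3.0, "z": 0, "roll": -0.035},
    {"x": 0, "y": -3.0, "z": 0, "roll": -0.035},
    {"x": 0, "y": -3.0, "z": 0, "roll": -0.035},
    {"x": 0, "y": -3.0, "z": 0, "roll": -0.035},
    {"x": 0, "y": -2.0, "z": 0, "roll": -0.035},
    {"x": 0, "y": -1.4, "z": 0, "roll": 0},
    {"x": 0, "y": 0, "z": 0, "roll": 0},
    {"x": 0, "y": 0, "z": 0, "roll": 0},
  ],
)

```text
t: 15.33
position: [0.4962, 0.0128, 0.2618]
ee_rot: [[0.996, -0.091, -0.0], [-0.091, -0.996, 0.001], [-0.0, -0.001, -1.0]]
wrist_force: [-0.6, 0.2, -0.8]
gripper_width: 0.565
```

```bash
python3 snap.py p2 wrist
```

```text
15.3333 [0.4962 0.0128 0.2618] yaw -5.2166879356948135 [-0.5996  0.2401 -0.8005] 0.5647791000259617 [ 25.5983  -0.6265 -29.6139  98.576   -0.373   81.9736 -99.1787]
```

View pics/wrist_p2.png

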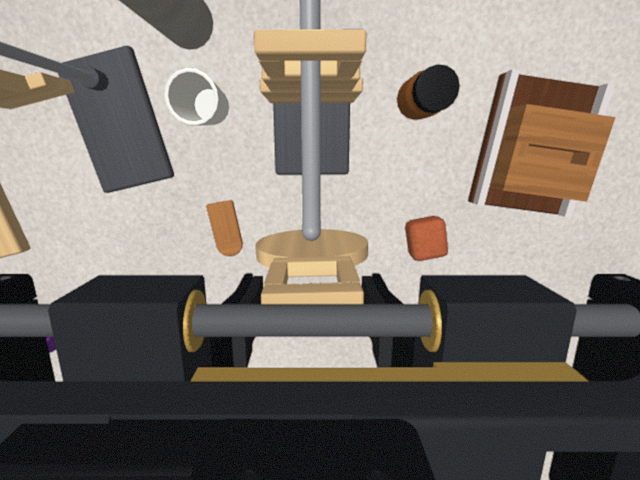

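>>> apply_moves(
  increments=[
    {"x": 1.0, "y": -0.09, "z": 0, "roll": 0},
    {"x": 1.0, "y": -0.09, "z": 0, "roll": 0},
    {"x": 1.0, "y": -0.09, "z": 0, "roll": 0},
    {"x": 1.0, "y": -0.09, "z": 0, "roll": 0},
    {"x": 1.0, "y": -0.09, "z": 0, "roll": 0},
    {"x": 1.0, "y": -0.09, "z": 0, "roll": 0},
    {"x": 1.0, "y": -0.09, "z": 0, "roll": 0},
    {"x": 0.9, "y": -0.08, "z": 0, "roll": 0},
    {"x": 0, "y": 0, "z": 0, "roll": 0},
    {"x": 0, "y": 0, "z": 0, "roll": 0},
  ],
)

```text
t: 16.22
position: [0.575, 0.0056, 0.2615]
ee_rot: [[0.996, -0.09, -0.001], [-0.09, -0.996, 0.001], [-0.001, -0.0, -1.0]]
wrist_force: [-1.0, -0.3, -1.9]
gripper_width: 0.566
```

>>> apply_moves(
  increments=[
    {"x": 0, "y": 0, "z": -0.5, "roll": 0},
    {"x": 0, "y": 0, "z": -0.5, "roll": 0},
    {"x": 0, "y": 0, "z": -0.4, "roll": 0},
    {"x": 0, "y": 0, "z": -0.2, "roll": 0},
    {"x": 0, "y": 0, "z": 0, "roll": 0},
    {"x": 0, "y": 0, "z": 0, "roll": 0},
  ],
)

```text
t: 16.72
position: [0.5747, 0.0055, 0.2459]
ee_rot: [[0.996, -0.09, -0.0], [-0.09, -0.996, -0.0], [-0.0, 0.0, -1.0]]
wrist_force: [0.3, 0.8, 0.1]
gripper_width: 0.566
```

```bash
python3 snap.py q2 wrist side; python3 - <<'E'
from h import *
crop(dict(np.load("side_q2.npz")),"q2s",200,150,340,340,3)
E
```

```text
16.7167 [0.5747 0.0055 0.2459] yaw -5.1407395167288135 [0.3231 0.8469 0.0782] 0.5662210877750157 [  23.2522   10.2796  -30.0723   89.9814    5.2087   81.1386 -102.3652]
```

View pics/q2s.png

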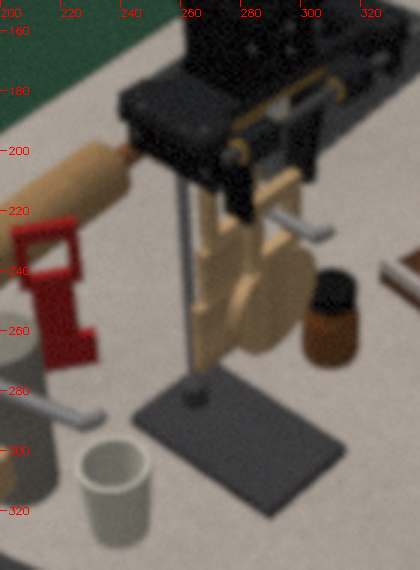

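>>> apply_moves(
  increments=[
    {"x": 0, "y": 0, "z": -0.1, "roll": 0},
    {"x": 0, "y": 0, "z": -0.1, "roll": 0},
    {"x": 0, "y": 0, "z": 0, "roll": 0},
  ],
)

```text
t: 17.07
position: [0.5752, 0.0056, 0.2449]
ee_rot: [[0.996, -0.09, 0.001], [-0.09, -0.996, -0.0], [0.001, 0.0, -1.0]]
wrist_force: [-1.1, -0.0, 3.4]
gripper_width: 0.564
```

>>> apply_moves(
  increments=[
    {"x": 0, "y": 0, "z": 0, "roll": 0},
    {"x": 0, "y": 0, "z": 0, "roll": 0},
    {"x": 0, "y": 0, "z": 0, "roll": 0},
    {"x": 0, "y": 0, "z": 0, "roll": 0},
    {"x": 0, "y": 0, "z": 0, "roll": 0},
    {"x": 0, "y": 0, "z": 0, "roll": 0},
    {"x": 0, "y": 0, "z": 1.5, "roll": 0},
    {"x": 0, "y": 0, "z": 2, "roll": 0},
    {"x": 0, "y": 0, "z": 2, "roll": 0},
    {"x": 0, "y": 0, "z": 2.5, "roll": 0},
    {"x": 0, "y": 0, "z": 0, "roll": 0},
  ],
  grip=0,
)

```text
t: 17.98
position: [0.5769, 0.0059, 0.329]
ee_rot: [[0.996, -0.09, 0.008], [-0.09, -0.996, -0.0], [0.008, -0.0, -1.0]]
wrist_force: [0.4, 1.3, 0.3]
gripper_width: 0.999
```

```bash
python3 snap.py r2 wrist side; python3 - <<'E'
from h import *
crop(dict(np.load("side_r2.npz")),"r2s",150,150,340,340,3)
E
```

```text
17.9833 [0.5769 0.0059 0.329 ] yaw -5.1377433766745115 [0.4021 1.2907 0.3254] 0.9990834561019697 [  23.0209    9.2499  -30.152    81.7059    4.6959   89.8381 -101.9215]
```

View pics/r2s.png

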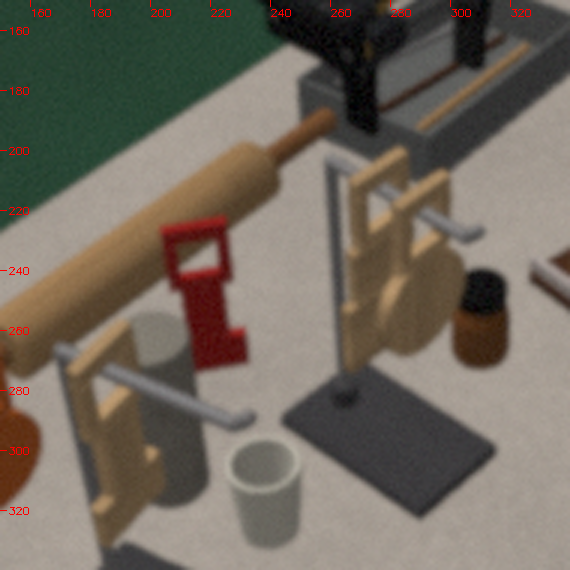

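>>> apply_moves(
  increments=[
    {"x": 0.3, "y": 2.0, "z": 0, "roll": 0.03},
    {"x": 0.8, "y": 3.0, "z": 0, "roll": 0.03},
    {"x": 0.8, "y": 3.0, "z": 0, "roll": 0.03},
    {"x": 0.8, "y": 3.0, "z": 0, "roll": 0.03},
    {"x": 0.8, "y": 3.0, "z": 0, "roll": 0.03},
    {"x": 0.8, "y": 3.0, "z": 0, "roll": 0.03},
    {"x": 0.8, "y": 3.0, "z": 0, "roll": 0.03},
    {"x": 0.8, "y": 2.9, "z": 0, "roll": 0.015},
    {"x": 0, "y": 0, "z": 0, "roll": 0},
    {"x": 0, "y": 0, "z": 0, "roll": 0},
    {"x": 0, "y": 0, "z": 0, "roll": 0},
  ],
)

```text
t: 19.0
position: [0.6334, 0.2345, 0.3225]
ee_rot: [[0.991, 0.136, -0.002], [0.136, -0.991, -0.001], [-0.002, 0.001, -1.0]]
wrist_force: [0.2, -0.2, -0.5]
gripper_width: 0.996
```

```bash
python3 snap.py a3 wrist
```

```text
19.0 [0.6334 0.2345 0.3225] yaw 7.798091939670809 [ 0.1855 -0.2428 -0.4881] 0.9961403913097576 [   2.2544   24.2931  -37.1758   66.3982   14.4253   93.8359 -113.6495]
```

View pics/wrist_a3.png

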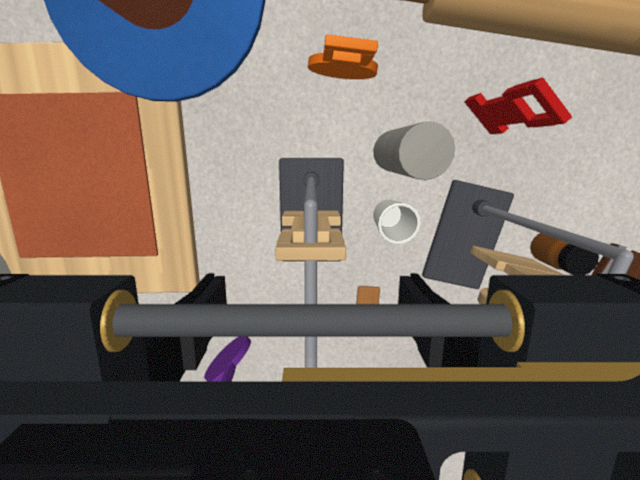

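>>> apply_moves(
  increments=[
    {"x": 0, "y": 0, "z": -1.5, "roll": 0},
    {"x": 0, "y": 0, "z": -1.5, "roll": 0},
    {"x": 0, "y": 0, "z": -1.5, "roll": 0},
    {"x": 0, "y": 0, "z": -1.5, "roll": 0},
    {"x": 0, "y": 0, "z": -1.0, "roll": 0},
    {"x": 0, "y": 0, "z": -0.8, "roll": 0},
    {"x": 0, "y": 0, "z": 0, "roll": 0},
    {"x": 0, "y": 0, "z": 0, "roll": 0},
  ],
)

```text
t: 19.72
position: [0.634, 0.2338, 0.246]
ee_rot: [[0.991, 0.134, 0.0], [0.134, -0.991, -0.0], [-0.0, 0.0, -1.0]]
wrist_force: [0.6, 0.4, -0.3]
gripper_width: 0.997
```

>>> apply_moves(
  increments=[
    {"x": 0, "y": 0, "z": 0, "roll": 0},
    {"x": 0, "y": 0, "z": 0, "roll": 0},
    {"x": 0, "y": 0, "z": 0, "roll": 0},
    {"x": 0, "y": 0, "z": 0, "roll": 0},
    {"x": 0, "y": 0, "z": 0, "roll": 0},
    {"x": 0, "y": 0, "z": 0, "roll": 0},
    {"x": 0, "y": 0, "z": 0, "roll": 0},
    {"x": 0, "y": 0, "z": 0, "roll": 0},
  ],
  grip=1,
)

```text
t: 20.38
position: [0.6338, 0.2347, 0.246]
ee_rot: [[0.991, 0.135, 0.0], [0.135, -0.991, 0.0], [0.0, -0.0, -1.0]]
wrist_force: [0.2, -0.3, 0.7]
gripper_width: 0.565
```

>>> apply_moves(
  increments=[
    {"x": 0, "y": 0, "z": 0.85, "roll": 0},
    {"x": 0, "y": 0, "z": 0.85, "roll": 0},
    {"x": 0, "y": 0, "z": 0, "roll": 0},
    {"x": 0, "y": 0, "z": 0, "roll": 0},
  ],
)

```text
t: 20.72
position: [0.6343, 0.2349, 0.2641]
ee_rot: [[0.991, 0.135, 0.002], [0.135, -0.991, 0.001], [0.002, -0.0, -1.0]]
wrist_force: [0.5, 0.2, 0.2]
gripper_width: 0.563
```

```bash
python3 snap.py l3 wrist side; python3 - <<'E'
from h import *
crop(dict(np.load("side_l3.npz")),"l3s",150,180,280,390,3)
E
```

```text
20.7167 [0.6343 0.2349 0.2641] yaw 7.750506220046664 [0.5345 0.1989 0.2243] 0.5631702051968596 [   3.3334   24.5171  -37.061    72.8245   14.5204   87.1591 -114.118 ]
```

View pics/l3s.png

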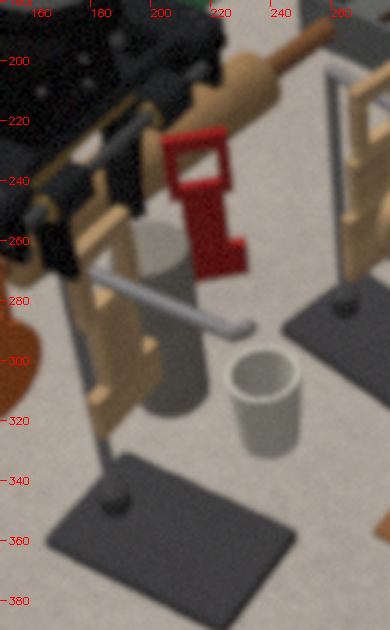

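View pics/wrist_l3.png

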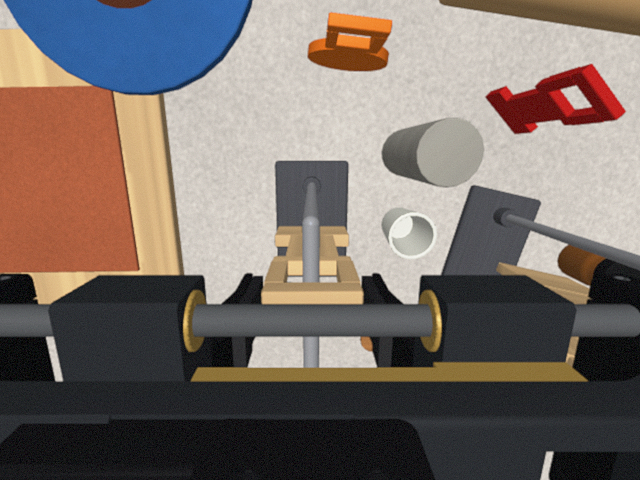

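>>> apply_moves(
  increments=[
    {"x": -1.03, "y": -0.14, "z": 0, "roll": 0},
    {"x": -1.03, "y": -0.14, "z": 0, "roll": 0},
    {"x": -1.03, "y": -0.14, "z": 0, "roll": 0},
    {"x": -1.03, "y": -0.14, "z": 0, "roll": 0},
    {"x": -1.03, "y": -0.14, "z": 0, "roll": 0},
    {"x": -1.03, "y": -0.14, "z": 0, "roll": 0},
    {"x": -1.03, "y": -0.14, "z": 0, "roll": 0},
    {"x": -1.03, "y": -0.14, "z": 0, "roll": 0},
    {"x": -1.03, "y": -0.14, "z": 0, "roll": 0},
    {"x": -1.03, "y": -0.14, "z": 0, "roll": 0},
    {"x": -1.03, "y": -0.14, "z": 0, "roll": 0},
    {"x": -1.03, "y": -0.14, "z": 0, "roll": 0},
    {"x": -1.03, "y": -0.14, "z": 0, "roll": 0},
    {"x": 0, "y": 0, "z": 0, "roll": 0},
    {"x": 0, "y": 0, "z": 0, "roll": 0},
  ],
)

```text
t: 22.07
position: [0.4998, 0.2163, 0.2633]
ee_rot: [[0.991, 0.135, 0.001], [0.135, -0.991, -0.001], [0.001, 0.001, -1.0]]
wrist_force: [-0.1, -0.3, -0.3]
gripper_width: 0.568
```

```bash
python3 snap.py o3 wrist
```

```text
22.0667 [0.4998 0.2163 0.2633] yaw 7.751540633547794 [-0.0768 -0.2829 -0.2576] 0.5675019510442058 [  10.3633    6.7863  -39.5961   92.1802    4.4206   82.5527 -111.8539]
```

View pics/wrist_o3.png

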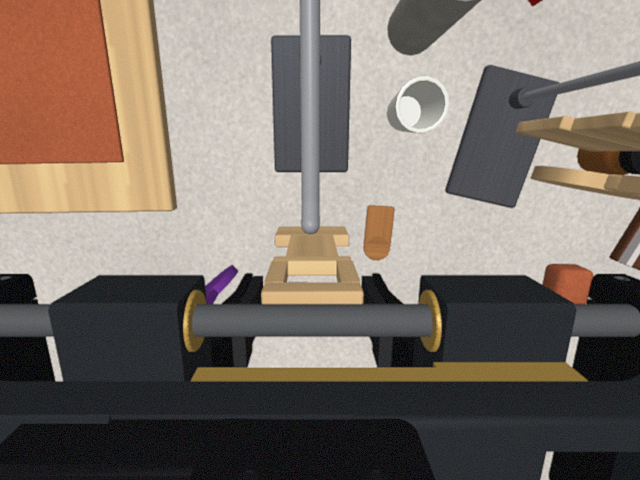

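>>> apply_moves(
  increments=[
    {"x": -0.5, "y": -2.4, "z": 0, "roll": -0.02},
    {"x": 0, "y": -3.0, "z": 0, "roll": -0.02},
    {"x": 0, "y": -3.0, "z": 0, "roll": -0.02},
    {"x": 0, "y": -3.0, "z": 0, "roll": -0.02},
    {"x": 0, "y": -3.0, "z": 0, "roll": -0.02},
    {"x": 0, "y": -3.0, "z": 0, "roll": -0.02},
    {"x": 0, "y": -3.0, "z": 0, "roll": -0.02},
    {"x": 0, "y": -3.0, "z": 0, "roll": -0.02},
    {"x": 0, "y": -3.0, "z": 0, "roll": -0.02},
    {"x": 0, "y": -3.0, "z": 0, "roll": -0.02},
    {"x": 0, "y": -3.0, "z": 0, "roll": -0.02},
    {"x": 0.8, "y": -3.0, "z": 0, "roll": -0.03},
    {"x": 1.0, "y": -3.0, "z": 0, "roll": -0.03},
    {"x": 1.0, "y": -3.0, "z": 0, "roll": -0.03},
    {"x": 1.0, "y": -3.0, "z": 0, "roll": -0.03},
    {"x": 0.57, "y": -3.0, "z": 0, "roll": -0.019},
    {"x": 0, "y": 0, "z": 0, "roll": 0},
    {"x": 0, "y": 0, "z": 0, "roll": 0},
    {"x": 0, "y": 0, "z": 0, "roll": 0},
  ],
)

```text
t: 23.7
position: [0.539, -0.2571, 0.2623]
ee_rot: [[0.975, -0.221, -0.001], [-0.221, -0.975, 0.001], [-0.001, -0.001, -1.0]]
wrist_force: [0.4, 0.6, -0.7]
gripper_width: 0.564
```

```bash
python3 snap.py h1 wrist side scene
```

```text
23.7 [ 0.539  -0.2571  0.2623] yaw -12.792010444215416 [ 0.4444  0.6141 -0.7323] 0.5642480611746873 [ 36.1908  11.5486 -15.4893  85.7091   3.0296  83.2185 -82.1527]
```

View pics/wrist_h1.png

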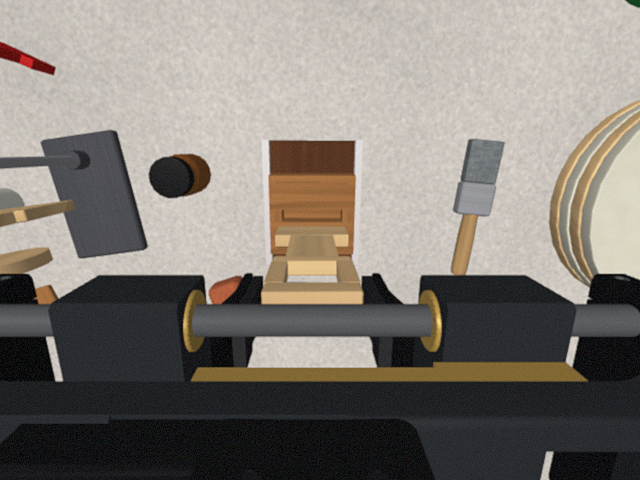

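View pics/side_h1.png

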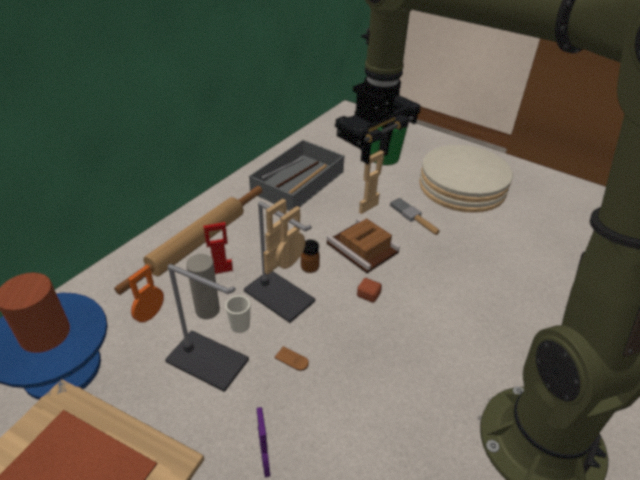

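>>> apply_moves(
  increments=[
    {"x": 0, "y": 0, "z": -1.5, "roll": 0},
    {"x": 0, "y": 0, "z": -1.5, "roll": 0},
    {"x": 0, "y": 0, "z": -1.5, "roll": 0},
    {"x": 0, "y": 0, "z": -1.5, "roll": 0},
    {"x": 0, "y": 0, "z": -0.8, "roll": 0},
    {"x": 0, "y": 0, "z": -0.4, "roll": 0},
    {"x": 0, "y": 0, "z": 0, "roll": 0},
    {"x": 0, "y": 0, "z": 0, "roll": 0},
    {"x": 0, "y": 0, "z": 0, "roll": 0},
  ],
)

```text
t: 24.6
position: [0.5394, -0.2578, 0.1921]
ee_rot: [[0.975, -0.222, 0.002], [-0.222, -0.975, -0.001], [0.002, 0.001, -1.0]]
wrist_force: [0.4, -0.0, -0.1]
gripper_width: 0.565
```

```bash
python3 snap.py h2 wrist side scene; python3 - <<'E'
from h import *
crop(dict(np.load("wrist_h2.npz")),"h2w",250,130,370,310,4)
crop(dict(np.load("scene_h2.npz")),"h2c",210,190,310,330,5)
crop(dict(np.load("side_h2.npz")),"h2s",310,150,430,280,5)
E
```

```text
24.6 [ 0.5394 -0.2578  0.1921] yaw -12.802927002919214 [ 0.4144 -0.0413 -0.0778] 0.5645199854319407 [ 36.2186  13.1295 -15.4687  91.8509   3.6048  75.3926 -82.5706]
```

View pics/h2w.png

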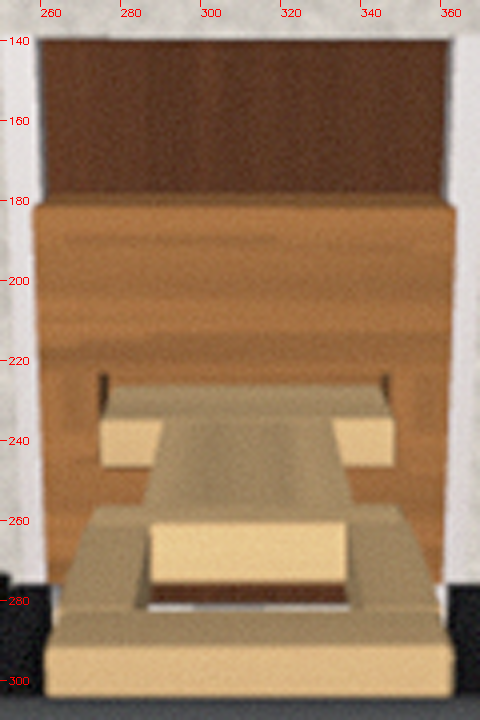

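View pics/h2s.png

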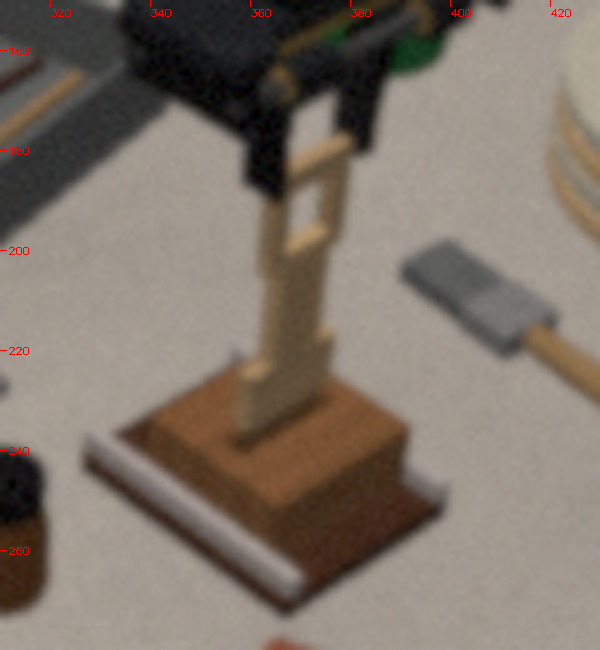

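View pics/h2c.png

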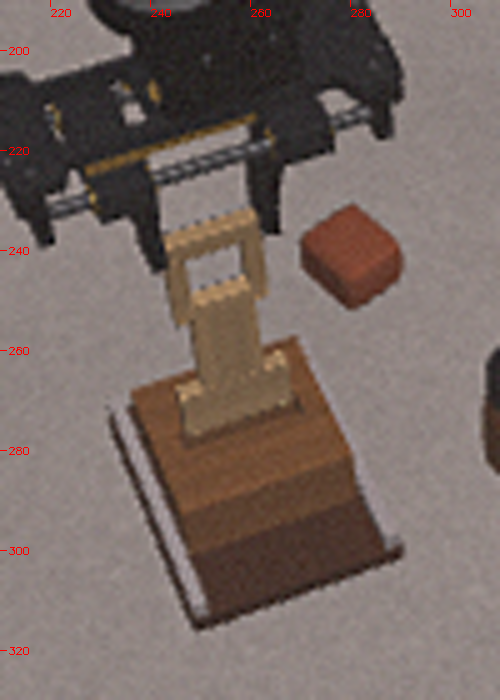

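```bash
python3 - <<'E'
from h import *
np.set_printoptions(precision=4,suppress=True)
f=dict(np.load("wrist_h2.npz"));a=np.radians(-12.8);ex=np.array([np.cos(a),np.sin(a)]);ey=np.array([-ex[1],ex[0]])
def loc(u,v,z): X=onz(f,u,v,z)[:2]-np.array([.5385,-.2576]); return X@ex*1000,X@ey*1000
print("slot edge L/R",loc(274.8,223.5,.055),loc(347.3,223.5,.055))
for z in (.064,.065): print("foot lower front",loc(277,226,z),loc(346.8,226,z))
print("block far edge",loc(311,181.5,.055), "block top corners",loc(258.5,181.5,.055),loc(363.7,181.5,.055))
s=np.array([.5394,-.2578])-np.array([.5385,-.2576]);print("tcp",s@ex*1000,s@ey*1000)
E
```

```text
slot edge L/R (np.float64(6.71005404987611), np.float64(34.31985563835757)) (np.float64(6.715705910209745), np.float64(-32.93922032711895))
foot lower front (np.float64(6.267845026000404), np.float64(31.418475227062807)) (np.float64(6.272771213270797), np.float64(-31.600559346445497))
foot lower front (np.float64(6.48192448915558), np.float64(31.31613659281756)) (np.float64(6.4868345450970075), np.float64(-31.496535387853186))
block far edge (np.float64(45.22732078314442), np.float64(0.7234377076739615)) block top corners (np.float64(45.21885541070479), np.float64(47.9336721816425)) (np.float64(45.23582039380362), np.float64(-46.677738675863495))
tcp 0.9219441183989071 0.0043637769964320365
```

>>> apply_moves(
  increments=[
    {"x": -0.11, "y": 0.07, "z": 0, "roll": 0},
    {"x": 0, "y": 0, "z": -0.25, "roll": 0},
    {"x": 0, "y": 0, "z": -0.25, "roll": 0},
    {"x": 0, "y": 0, "z": -0.2, "roll": 0},
    {"x": 0, "y": 0, "z": -0.1, "roll": 0},
    {"x": 0, "y": 0, "z": 0, "roll": 0},
    {"x": 0, "y": 0, "z": 0, "roll": 0},
  ],
)

```text
t: 25.33
position: [0.5375, -0.2569, 0.1827]
ee_rot: [[0.975, -0.222, -0.0], [-0.222, -0.975, 0.0], [-0.0, 0.0, -1.0]]
wrist_force: [1.0, -0.1, -0.6]
gripper_width: 0.566
```

>>> apply_moves(
  increments=[
    {"x": 0, "y": 0, "z": -0.1, "roll": 0},
    {"x": 0, "y": 0, "z": -0.1, "roll": 0},
    {"x": 0, "y": 0, "z": 0, "roll": 0},
    {"x": 0, "y": 0, "z": 0, "roll": 0},
  ],
)

```text
t: 25.67
position: [0.5375, -0.2569, 0.1808]
ee_rot: [[0.975, -0.222, -0.0], [-0.222, -0.975, -0.0], [-0.0, 0.0, -1.0]]
wrist_force: [1.0, -0.1, -0.8]
gripper_width: 0.56
```

>>> apply_moves(
  increments=[
    {"x": 0, "y": 0, "z": -0.1, "roll": 0},
    {"x": 0, "y": 0, "z": -0.1, "roll": 0},
    {"x": 0, "y": 0, "z": 0, "roll": 0},
    {"x": 0, "y": 0, "z": 0, "roll": 0},
  ],
)

```text
t: 26.0
position: [0.5375, -0.2569, 0.1788]
ee_rot: [[0.975, -0.222, -0.0], [-0.222, -0.975, 0.0], [-0.0, 0.0, -1.0]]
wrist_force: [0.0, -0.8, -0.3]
gripper_width: 0.562
```

>>> apply_moves(
  increments=[
    {"x": 0, "y": 0, "z": -0.1, "roll": 0},
    {"x": 0, "y": 0, "z": -0.1, "roll": 0},
    {"x": 0, "y": 0, "z": 0, "roll": 0},
    {"x": 0, "y": 0, "z": 0, "roll": 0},
  ],
)

```text
t: 26.33
position: [0.5375, -0.2569, 0.1768]
ee_rot: [[0.975, -0.222, -0.0], [-0.222, -0.975, 0.0], [-0.0, 0.0, -1.0]]
wrist_force: [-0.1, -0.5, -0.5]
gripper_width: 0.568
```

```bash
python3 snap.py h3 wrist; python3 - <<'E'
from h import *
crop(dict(np.load("wrist_h3.npz")),"h3w",250,130,370,310,4)
E
```

```text
26.3333 [ 0.5375 -0.2569  0.1768] yaw -12.818548152107754 [-0.1011 -0.4667 -0.5134] 0.5675323253985753 [ 36.2256  13.5014 -15.46    93.1899   3.7181  73.8246 -82.6832]
```

View pics/h3w.png

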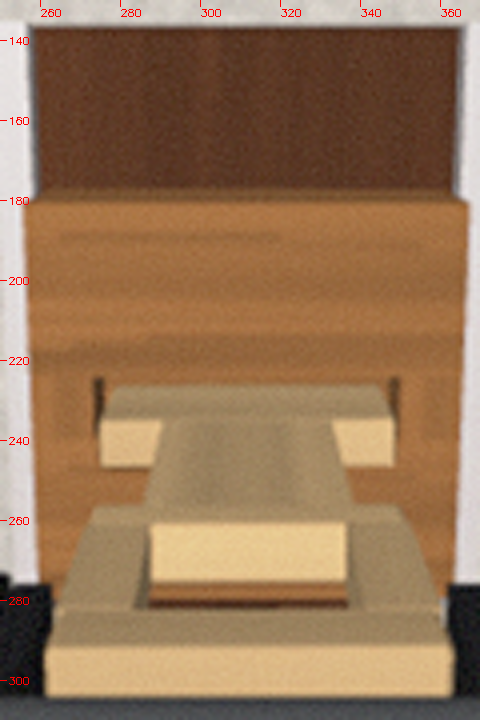

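>>> apply_moves(
  increments=[
    {"x": 0, "y": 0, "z": -0.15, "roll": 0},
    {"x": 0, "y": 0, "z": -0.15, "roll": 0},
    {"x": 0, "y": 0, "z": -0.15, "roll": 0},
    {"x": 0, "y": 0, "z": -0.15, "roll": 0},
    {"x": 0, "y": 0, "z": 0, "roll": 0},
    {"x": 0, "y": 0, "z": 0, "roll": 0},
  ],
)

```text
t: 26.88
position: [0.5374, -0.2569, 0.1707]
ee_rot: [[0.975, -0.222, -0.0], [-0.222, -0.975, 0.0], [-0.0, 0.0, -1.0]]
wrist_force: [0.8, 0.4, -0.5]
gripper_width: 0.566
```

>>> apply_moves(
  increments=[
    {"x": 0, "y": 0, "z": -0.15, "roll": 0},
    {"x": 0, "y": 0, "z": -0.15, "roll": 0},
    {"x": 0, "y": 0, "z": -0.15, "roll": 0},
    {"x": 0, "y": 0, "z": -0.15, "roll": 0},
    {"x": 0, "y": 0, "z": 0, "roll": 0},
    {"x": 0, "y": 0, "z": 0, "roll": 0},
  ],
)

```text
t: 27.38
position: [0.5374, -0.2569, 0.1647]
ee_rot: [[0.975, -0.222, -0.0], [-0.222, -0.975, 0.0], [-0.0, -0.0, -1.0]]
wrist_force: [-0.0, -0.1, -1.2]
gripper_width: 0.565
```

>>> apply_moves(
  increments=[
    {"x": 0, "y": 0, "z": -0.15, "roll": 0},
    {"x": 0, "y": 0, "z": -0.15, "roll": 0},
    {"x": 0, "y": 0, "z": -0.1, "roll": 0},
    {"x": 0, "y": 0, "z": -0.1, "roll": 0},
    {"x": 0, "y": 0, "z": 0, "roll": 0},
    {"x": 0, "y": 0, "z": 0, "roll": 0},
  ],
)

```text
t: 27.88
position: [0.5375, -0.2569, 0.1598]
ee_rot: [[0.975, -0.222, -0.0], [-0.222, -0.975, 0.0], [-0.0, 0.0, -1.0]]
wrist_force: [-0.5, 0.7, -0.5]
gripper_width: 0.56
```

>>> apply_moves(
  increments=[
    {"x": 0, "y": 0, "z": -0.1, "roll": 0},
    {"x": 0, "y": 0, "z": -0.1, "roll": 0},
    {"x": 0, "y": 0, "z": 0, "roll": 0},
    {"x": 0, "y": 0, "z": 0, "roll": 0},
  ],
)

```text
t: 28.22
position: [0.5375, -0.2569, 0.1578]
ee_rot: [[0.975, -0.222, -0.0], [-0.222, -0.975, 0.0], [-0.0, 0.0, -1.0]]
wrist_force: [0.7, -0.3, -0.2]
gripper_width: 0.565
```

>>> apply_moves(
  increments=[
    {"x": 0, "y": 0, "z": -0.1, "roll": 0},
    {"x": 0, "y": 0, "z": -0.05, "roll": 0},
    {"x": 0, "y": 0, "z": 0, "roll": 0},
    {"x": 0, "y": 0, "z": 0, "roll": 0},
  ],
)

```text
t: 28.55
position: [0.538, -0.257, 0.157]
ee_rot: [[0.975, -0.222, 0.001], [-0.222, -0.975, -0.0], [0.001, 0.0, -1.0]]
wrist_force: [-0.8, 0.6, 3.7]
gripper_width: 0.563
```

>>> apply_moves(
  increments=[
    {"x": 0, "y": 0, "z": 0, "roll": 0},
    {"x": 0, "y": 0, "z": 0, "roll": 0},
    {"x": 0, "y": 0, "z": 0, "roll": 0},
    {"x": 0, "y": 0, "z": 0, "roll": 0},
    {"x": 0, "y": 0, "z": 0, "roll": 0},
    {"x": 0, "y": 0, "z": 0, "roll": 0},
    {"x": 0, "y": 0, "z": 0, "roll": 0},
    {"x": 0, "y": 0, "z": 1.0, "roll": 0},
    {"x": 0, "y": 0, "z": 1.5, "roll": 0},
    {"x": 0, "y": 0, "z": 2, "roll": 0},
    {"x": 0, "y": 0, "z": 2, "roll": 0},
    {"x": 0, "y": 0, "z": 2, "roll": 0},
    {"x": 0, "y": 0, "z": 2, "roll": 0},
    {"x": 0, "y": 0, "z": 2, "roll": 0},
    {"x": 0, "y": 0, "z": 0, "roll": 0},
    {"x": 0, "y": 0, "z": 0, "roll": 0},
  ],
  grip=0,
)

```text
t: 29.88
position: [0.5383, -0.2572, 0.2833]
ee_rot: [[0.975, -0.222, 0.003], [-0.222, -0.975, -0.002], [0.003, 0.001, -1.0]]
wrist_force: [-0.5, 0.0, -0.7]
gripper_width: 0.997
```

```bash
python3 snap.py end wrist side scene; python3 - <<'E'
from h import *
s=dict(np.load("side_end.npz"));c=dict(np.load("scene_end.npz"))
crop(s,"es",310,150,430,280,5);crop(c,"ec",210,190,310,330,4)
a=np.radians(-12.8);ey=np.array([-np.sin(a),np.cos(a),0])
C=np.array([.5378,-.2573,.180]);print([proj(c,C+k*ey) for k in(-.025,.025)],[proj(s,C+k*ey) for k in(-.025,.025)])
E
```

```text
29.8833 [ 0.5383 -0.2572  0.2833] yaw -12.814959702910839 [-0.5344  0.0459 -0.727 ] 0.9972784187264088 [ 36.1766  10.9897 -15.4691  83.984    2.9444  85.2281 -82.0724]
[array([242.67844734, 247.54227333]), array([261.55028952, 241.39050163])] [array([377.22876352, 189.65876757]), array([362.59688361, 197.67167165])]
```

View pics/es.png

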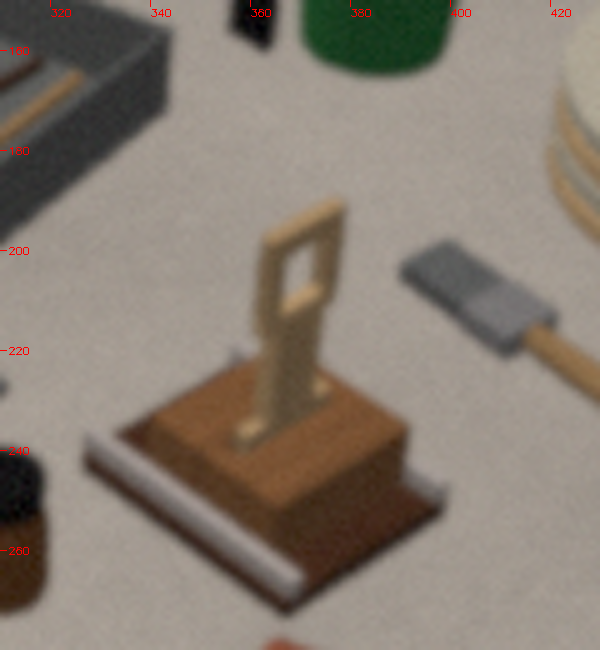

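View pics/ec.png

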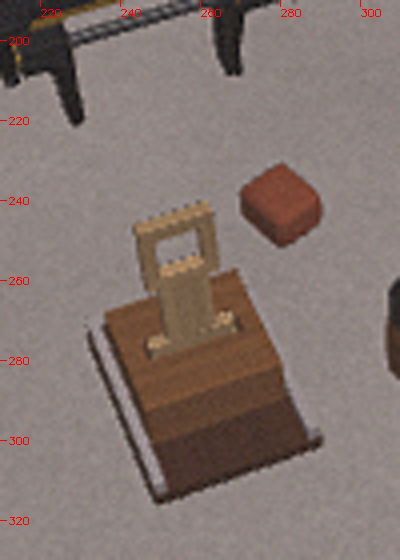

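View pics/scene_end.png

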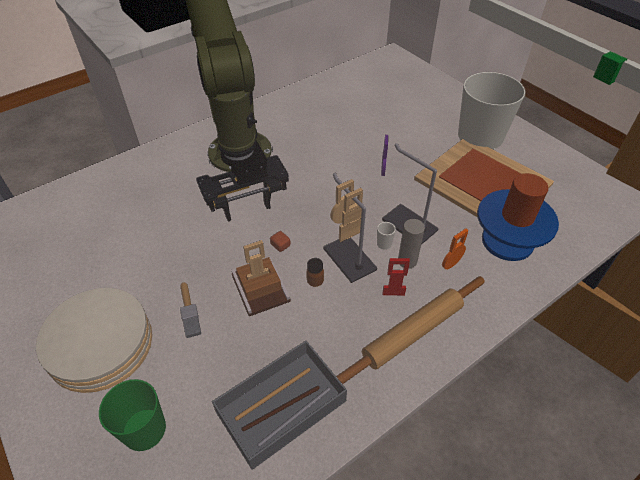

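View pics/wrist_end.png

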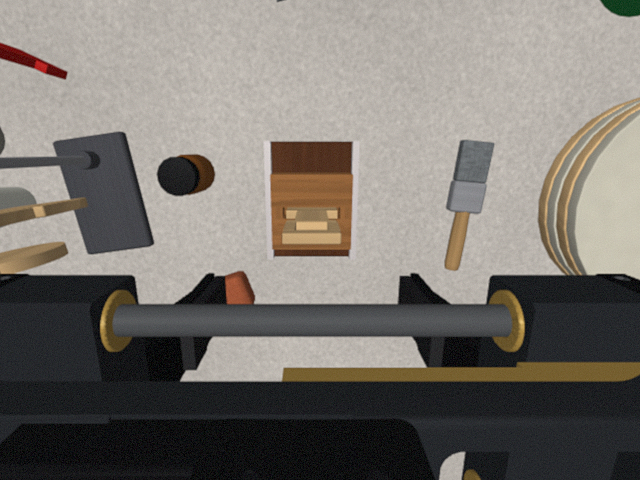

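```bash
python3 -c "
from workcell import robot
print(robot.sense()['t']); print(robot.sign_off())"
```

```text
30.0333
the job is handed in; nothing more can be done
None
```

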